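# Set out the egg gauge plates from the lidded bin on the sloping rack

### The job

Set out the egg gauge plates for grading: slide the bin's lid open, take each plate out (they are longer than the mouth, so lift the grip end and tilt them out from under the lip) and lay it in its own bay of the sloping rack, low end against the lip, flat on the board with its grip up at the high end: one-hole plate left, two-hole plate middle, three-hole plate right as the robot sees it. There may be two or three plates, the bay of a missing one stays empty; when all are on the rack, slide the lid fully shut and leave the bottle, tin and tape roll where they are.

Things in the scene. Friction and masses are not known exactly. Their poses are not given: they have to be found in the camera images.
- bin: Fixed steel storage bin, 172 (x) x 222 (y) mm outside, walls 4 mm, top edge 66 mm over the table. Origin: centre of its underside, on the table. Inside 164 x 214 mm, floor 4 mm over the table. Two rails, 75 mm high, guide the sliding lid along its sides (y = +-119 mm at most) and on to x = 262 mm.
- bin_lip (a point): Middle of the free edge of the bin's return lip (bin x = -58 mm, z = 66 mm): 3 mm thick, it covers the 24 mm inside the -x wall, so the mouth is 140 mm long, from here to the +x wall, and plates cannot be lifted out level: raise the grip end until the plate slopes 30 to 35 degrees, shift it to +x until its low end is clear of the lip, then lift. Axes as the bin's.
- bin_floor (a point): Middle of the bin's inner floor, 4 mm over the table; axes as the bin's. Four ribs, 9 mm high, 3 mm thick, run along x at y = -93, -31, +31, +93 mm and part three places for plates with centres at y = -62, 0, +62 mm. Which plate lies in which place varies; a place may be empty.
- lid (a joint): Flat grey lid, 4 mm thick, that slides level along the bin's +x on the rails: 0 = fully shut over the bin, 0.165 m = fully open. About 1 to 2 N moves it and it stays where it is left.
- lid_grip (a point): Point in the black upright grip block on the lid's middle, on the block's axis, 91 mm over the table. The block is 30 mm along bin x, 14 mm along bin y; it rises from the lid's top face (20 mm below this point) to 16 mm above this point.
- rack: Fixed wooden rack, 202 mm wide (y), 100 mm deep (x). Origin: on the table under its middle; the lip meets the board at x = -65 mm, 70 mm over the table. The board, 106 mm long from the lip (a plate overhangs its high edge), slopes 25 degrees, low edge to -x, high edge (114 mm over the table) to +x. A lip stands 13 mm off the board along its low edge. Four fins, 10 mm high, 4 mm thick, run 90 mm up the board from the lip and part three bays, each 62 mm wide, 66 mm apart.
- plate_one: Loose aluminium gauge plate with one large hole (40 mm across), 150 (x) x 54 (y) x 4 mm, about 0.1 kg; may be absent. Origin: centre of its underside; z out of its top face. A black upright grip block, 26 (x) x 12 (y) mm, rises from the top face 52 mm towards +x from the centre, to 46 mm above the underside. In the bin it lies flat, grip up, grip end towards the bin's +x. Its place on the rack is the left (+y) bay.
- plate_one_grip (a point): Point in the middle of the grip block of plate_one, 52 mm from its centre along its x, 28 mm above its underside; pinch the block across its 12 mm (plate y).
- bay_left (a point): Point on the board's surface in the middle of the left (+y) bay of the rack (rack y = 66 mm), 75 mm up the board from the lip: where the underside centre of a plate that lies home in the bay comes to be. Its x axis runs up the board, y across to the left, z square off the board.
- plate_two: Loose aluminium gauge plate with two middle holes (30 mm across), 150 (x) x 54 (y) x 4 mm, about 0.1 kg; may be absent. Origin: centre of its underside; z out of its top face. A black upright grip block, 26 (x) x 12 (y) mm, rises from the top face 52 mm towards +x from the centre, to 46 mm above the underside. In the bin it lies flat, grip up, grip end towards the bin's +x. Its place on the rack is the middle bay.
- plate_two_grip (a point): Point in the middle of the grip block of plate_two, 52 mm from its centre along its x, 28 mm above its underside; pinch the block across its 12 mm (plate y).
- bay_middle (a point): Point on the board's surface in the middle of the middle bay of the rack (rack y = 0 mm), 75 mm up the board from the lip: where the underside centre of a plate that lies home in the bay comes to be. Its x axis runs up the board, y across to the left, z square off the board.
- plate_three: Loose aluminium gauge plate with three small holes (22 mm across), 150 (x) x 54 (y) x 4 mm, about 0.1 kg; may be absent. Origin: centre of its underside; z out of its top face. A black upright grip block, 26 (x) x 12 (y) mm, rises from the top face 52 mm towards +x from the centre, to 46 mm above the underside. In the bin it lies flat, grip up, grip end towards the bin's +x. Its place on the rack is the right (-y) bay.
- plate_three_grip (a point): Point in the middle of the grip block of plate_three, 52 mm from its centre along its x, 28 mm above its underside; pinch the block across its 12 mm (plate y).
- bay_right (a point): Point on the board's surface in the middle of the right (-y) bay of the rack (rack y = -66 mm), 75 mm up the board from the lip: where the underside centre of a plate that lies home in the bay comes to be. Its x axis runs up the board, y across to the left, z square off the board.
- vet_bottle: Small brown bottle with green cap, 48 mm across, 80 mm high, loose, upright. Origin: centre of its underside. A bystander: leave it alone.
- grease_tin: Round tin with green lid, 68 mm across, 30 mm high, loose. Origin: centre of its underside. A bystander: leave it alone.
- tape_roll: Roll of brown tape lying flat, 104 mm across, 48 mm high, loose. Origin: centre of its underside. A bystander: leave it alone.

How it is judged:
On the way, in this order (a step that is already met when the one before it is completed fails the run):
1. the lid is slid open (at least 140 mm) (value of joint lid above 0.14 m), for 0.2 s.
2. every plate lies in its own bay of the rack (x of plate_one in the frame of bay_left between -0.006 and 0.01 m and y of plate_one in the frame of bay_left between -0.012 and 0.012 m and z of plate_one in the frame of bay_left between -0.005 and 0.006 m and x of plate_one_grip in the frame of bay_left above 0.035 m and z of plate_one_grip in the frame of bay_left above 0.02 m and angle between the z axis of plate_one and the z axis of bay_left, either way round below 0.08 rad and angle between the x axis of plate_one and the x axis of bay_left, either way round below 0.12 rad and linear speed of each of plate_one, plate_two, plate_three below 0.02 m/s and x of plate_two in the frame of bay_middle between -0.006 and 0.01 m and y of plate_two in the frame of bay_middle between -0.012 and 0.012 m and z of plate_two in the frame of bay_middle between -0.005 and 0.006 m and x of plate_two_grip in the frame of bay_middle above 0.035 m and z of plate_two_grip in the frame of bay_middle above 0.02 m and angle between the z axis of plate_two and the z axis of bay_middle, either way round below 0.08 rad and angle between the x axis of plate_two and the x axis of bay_middle, either way round below 0.12 rad and x of plate_three in the frame of bay_right between -0.006 and 0.01 m and y of plate_three in the frame of bay_right between -0.012 and 0.012 m and z of plate_three in the frame of bay_right between -0.005 and 0.006 m and x of plate_three_grip in the frame of bay_right above 0.035 m and z of plate_three_grip in the frame of bay_right above 0.02 m and angle between the z axis of plate_three and the z axis of bay_right, either way round below 0.08 rad and angle between the x axis of plate_three and the x axis of bay_right, either way round below 0.12 rad), for 0.3 s.
3. the lid is slid fully shut (value of joint lid below 0.008 m), for 0.2 s.
At the end, for the whole second after the job is handed in: Each plate present lies still in its own bay (one hole left, two middle, three right), grip up and at the high end, its low end within 10 mm of the lip, its centre within 12 mm of the bay's middle line and 6 mm of the board's surface, flat to 0.08 rad, straight to 0.12 rad; lid shut to within 8 mm (all of step 2 and value of joint lid below 0.008 m); the robot touches nothing.
It fails at once if the vet bottle is moved more than 30 mm (distance of vet_bottle from where it was at the start of the episode above 0.03 m).
It fails at once if the grease tin is moved more than 30 mm (distance of grease_tin from where it was at the start of the episode above 0.03 m).
It fails at once if the tape roll is moved more than 30 mm (distance of tape_roll from where it was at the start of the episode above 0.03 m).
Of plate_one, plate_two, plate_three only 2 to 3 are there at a start; the rules pass over those that are not, and their reading is None.
At some moment in a run one of plate_one, plate_two, plate_three may be knocked a few centimetres aside while the robot is not near it.
Once in a run the grip may slacken for a moment while it holds something.
It also fails if it takes over 210 s, if anything falls off the work surface, if the arm or the gripper's body presses on something with over 40 N, if the wrist force passes 120 N, or if a joint passes its speed limit or range.

### The arm

A 7-joint arm with a two-finger parallel gripper is mounted at the origin on a cart in front of the work surface, level with it; the furniture and walls round the work are solid. World frame = base frame: x ahead of the robot, y to its left, z up, the work surface at z = 0. Lengths are in m, angles in rad, forces in N, time in s.
With the tool pointing down it reaches from about 0.4 to 0.85 m from the base axis. Payload 10.4 kg.
Tool frame: the origin (TCP) lies midway between the tips of the shut fingers; the grasp point (between the pads) lies 19 mm behind it; z points along the fingers, y is the direction in which the jaws open and shut (so a half turn about z gives the same grasp; the last joint's range is limited). The gripper opens to 85 mm and grips with 20 to 120 N. Pads are 22 mm wide; open, the fingers measure 114 mm over their backs; the gripper's body (76 mm by 85 mm) begins 54 mm behind the grasp point. The pads swing forward as they close: fully open they stand 13 mm farther back than shut.
Start: joints at [-1.299, 0.332, -0.065, 1.46, 0.022, 1.35, -0.088], TCP at [0.182, 0.598, 0.231] pointing down, gripper open.
Joint ranges: [-2.6, 2.6], [-0.5, 2.12], [-1.47, 1.34], [0.16, 2.42], [-1.27, 4.41], [0.06, 2.06], [-2.6, 2.6]. Speed limits (rad/s): [2.22, 2.22, 2.79, 2.79, 3.14, 3.14, 3.14].

### API

Orientations are given as a unit quaternion [x, y, z, w].
In Python, from workcell import manip, viewer gives the robot as it stands.
- The arm moves only by the tool move_arm, never from a script. Its argument "deltas" is a list of rows, each a list of 7 numbers: the shift along the tool's x, y, z in m, then the turn, a rotation vector about the tool's x, y, z in degrees, then the opening, from -1 (shut) to 1 (fully open). In form: [[dx, dy, dz, wx, wy, wz, gripper], ...]. A call has 1 to 10 rows; each row shifts and turns the commanded pose from where the row before left it, along the tool's axes as they then stand; what a row does not reach is not made up. A row lasts 1/8 s, in which the tool goes at most 62.5 mm and 10.7 degrees, less where a joint would pass 70% of its speed; a pose out of reach is approached as far as the arm can. A call with a gripper value outside its range is refused whole. The fingers move at their own pace and stop on an object; "force" is the grip in N (left out, the last holds). Time passes only in rows, so rows that do not move let the fingers close. It gives the time, the measured TCP pose, the force and the opening at its end, in the units of the state.
- manip.get_obs(): the state, without advancing time (a new reading comes with each control period).
- viewer.camera(name): name is "side" or "top"; returns (picture, depth): 384x512x3 uint8, red, green, blue; 384x512 float32, m along the optical axis (not along the pixel's ray), 0 where there is no reading.
- viewer.calibration(name): a dict with "fx", "fy", "cx", "cy" (pixels), "R" (3x3) and "t" (3): a world point X has camera coordinates R X + t. Camera axes: x right, y down, z forward; pixel columns grow to the right and rows downward; lengths in m; the calibration is good to about 2 mm. A picture is of the moment at which its call begins. calibration takes no time and is no camera call.
- manip.hand_in(): hands the job in, once; it reports no verdict.
The state is a dict: "clock": time; "joint_pos": joint angles; "joint_velocities": joint speeds; "tau": joint torques, N m; "position": TCP position; "ee_rot": TCP orientation; "ft_force": force on the tool from outside, world axes, zero at the start; "torque": the same for the moment, N m; "grip_width": opening from 0.0 (shut) to 1.0 (fully open).
Only numpy, scipy, OpenCV 4.12 (cv2) and the standard library are available. Lean on these libraries where they do the work, as an engineer would, in place of code of your own. Each camera call takes 0.05 s, during which the arm holds its last target.

## Working session

There is one attempt and no reset: what is moved stays moved. The work goes in short steps, Python scripts to look and compute and a tool call to move; the robot and the scene stay as the last step left them, time stands still between calls to the robot, and variables do not carry over. Pictures are saved under pics/ and viewed, and the job is handed in when it is done.

Besides the shell and the picture viewer there is one more tool, called after "Request:" in YAML: its name, and indented under it one key for each argument. move_arm: Moves the arm, as the interface text tells. Its arguments: {"type":"object","properties":{"deltas":{"type":"array"},"force":{"type":"number"}},"required":["deltas"]}

```bash
ls; mkdir -p pics; python3 - <<'E'
from workcell import manip, viewer
import cv2, numpy as np
for n in ("side","top"):
    p,d=viewer.camera(n); cv2.imwrite(f"pics/{n}0.png",cv2.resize(p[:,:,::-1],(768,576),interpolation=cv2.INTER_CUBIC)); np.savez(f"{n}0.npz",p=p,d=d)
    print(viewer.calibration(n))
print(manip.get_obs())
E
```

```text
pics
{'fx': 476.4432177141786, 'fy': 476.4432177141786, 'cx': 255.67653908112905, 'cy': 181.83013908757042, 'R': array([[ 0.97780948, -0.20912691, -0.01243169],
       [-0.18164293, -0.81674737, -0.54765828],
       [ 0.10437653,  0.53776358, -0.83660975]]), 't': array([-0.51716735,  0.1395478 ,  1.68968133])}
{'fx': 439.93368293325216, 'fy': 439.93368293325216, 'cx': 258.0060985386237, 'cy': 192.0740171021172, 'R': array([[ 0.02383025, -0.99965807, -0.01076405],
       [-0.99103553, -0.02220616, -0.13174013],
       [ 0.13145605,  0.01380696, -0.99122584]]), 't': array([-0.03099476,  0.54711893,  1.30668598])}
{'clock': 0.1, 'joint_pos': array([-1.29860902,  0.33281239, -0.0646874 ,  1.46083504,  0.02159741,
        1.34988515, -0.08850921]), 'joint_velocities': array([-3.97745381e-05, -1.57976681e-03,  1.22505955e-04, -2.57697802e-04,
        1.22571382e-03,  1.39761898e-03, -1.57474304e-03]), 'tau': array([ 1.69149142e-03, -6.26757145e+01,  4.92593413e-02, -3.92418194e+01,
        1.64070568e-02,  7.18837255e-03,  2.38485477e-06]), 'position': array([0.18150025, 0.59773007, 0.23060377]), 'ee_rot': array([ 1.46861976e-01,  9.89156799e-01, -6.19134891e-04, -6.34434955e-05]), 'ft_force': array([-0.18641263, -0.14829458, -0.50354014]), 'torque': array([-0.01291627,  0.04108216, -0.07618908]), 'grip_width': 0.9965293298148075}
```

View pics/side0.png

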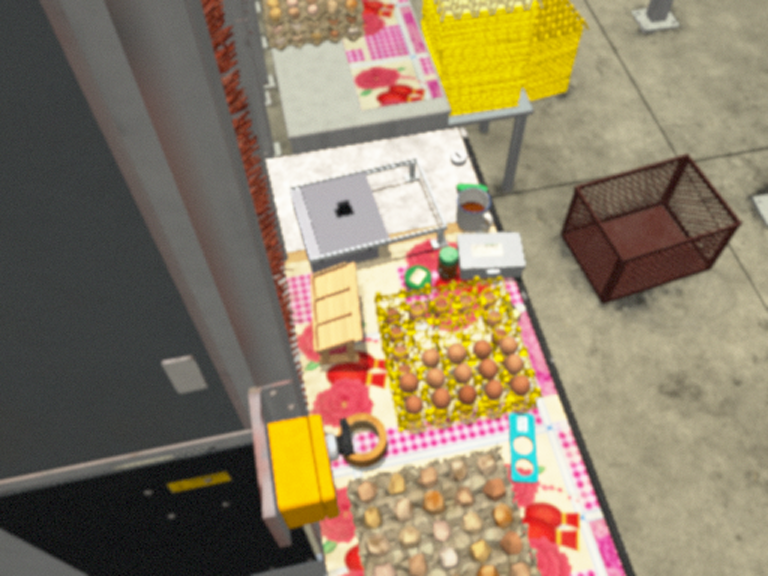

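View pics/top0.png

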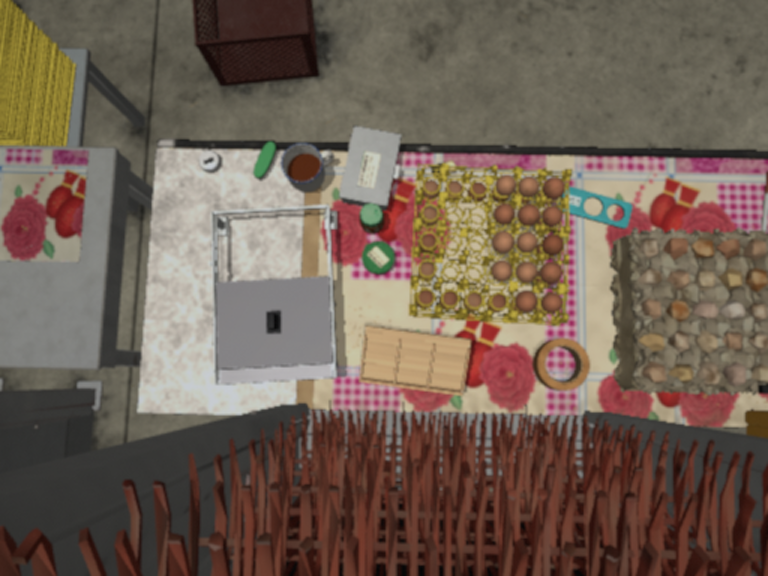

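```bash
cat > h.py <<'E'
import numpy as np, cv2
from workcell import manip, viewer
def dep(n,d,u,v,w=0):
    c=viewer.calibration(n); u=np.asarray(u,float);v=np.asarray(v,float)
    z=d[np.round(v).astype(int),np.round(u).astype(int)]
    P=np.stack([(u-c['cx'])/c['fx']*z,(v-c['cy'])/c['fy']*z,z],-1)
    return (P-c['t'])@c['R']
def cloud(n,d):
    v,u=np.mgrid[0:384,0:512]; P=dep(n,d,u.ravel(),v.ravel()); P[d.ravel()==0]=np.nan
    return P.reshape(384,512,3)
def plane_px(n,u,v,z):
    c=viewer.calibration(n); r=np.array([(u-c['cx'])/c['fx'],(v-c['cy'])/c['fy'],1])@c['R']; o=-c['R'].T@c['t']
    return o+r*(z-o[2])/r[2]
def proj(n,X):
    c=viewer.calibration(n); p=np.asarray(X)@c['R'].T+c['t']; return p[...,:2]/p[...,2:]*c['fx']+[c['cx'],c['cy']]
E
python3 - <<'E'
from h import *
for n in ("side","top"):
    f=np.load(n+"0.npz"); P=cloud(n,f['d']); p=f['p']
    print(n,"cam",-viewer.calibration(n)['R'].T@viewer.calibration(n)['t'])
    box={"top":(125,120,330,275),"side":(170,95,310,260)}[n]
    x0,y0,x1,y1=box; s=4
    im=cv2.resize(p[y0:y1,x0:x1,::-1],None,fx=3.8,fy=3.8,interpolation=cv2.INTER_CUBIC)
    cv2.imwrite(f"pics/{n}0c.png",im[:600,:800])
    for (u,v) in ({"top":[(183,214),(160,205),(210,205),(145,190),(220,190),(145,245),(222,245),(247,220),(310,225),(243,255),(308,258),(275,240)],"side":[(230,139),(215,170),(215,228),(230,190)]}[n]): print(u,v,P[v,u].round(4),p[v,u])
E
```

```text
side cam [ 0.35467593 -0.9028274   1.48359911]
230 139 [0.4753 0.201  0.0884] [18 20 16]
215 170 [0.3981 0.0806 0.08  ] [222 221 222]
215 228 [ 0.3599 -0.1483  0.0764] [253 235 166]
230 190 [ 0.434  -0.0284  0.1021] [251 228 155]
top cam [ 0.37118113 -0.03687611  1.36696481]
183 214 [0.4705 0.1964 0.0986] [13 12 12]
160 205 [0.4981 0.2716 0.0687] [131 129 131]
210 205 [0.501  0.1222 0.0733] [133 131 132]
145 190 [0.5421 0.319  0.0682] [128 126 128]
220 190 [0.548  0.0954 0.0615] [154 156 154]
145 245 [0.3791 0.311  0.0628] [113 112 112]
222 245 [0.3845 0.0835 0.0643] [195 199 200]
247 220 [0.4568 0.0102 0.1082] [188 157 117]
310 225 [ 4.531e-01 -1.814e-01  3.000e-04] [154  86  67]
243 255 [0.357  0.0201 0.0812] [181 117 118]
308 258 [ 0.353  -0.1675  0.0844] [156 127  95]
275 240 [ 0.4022 -0.0715  0.0886] [194 161 121]
```

View pics/top0c.png

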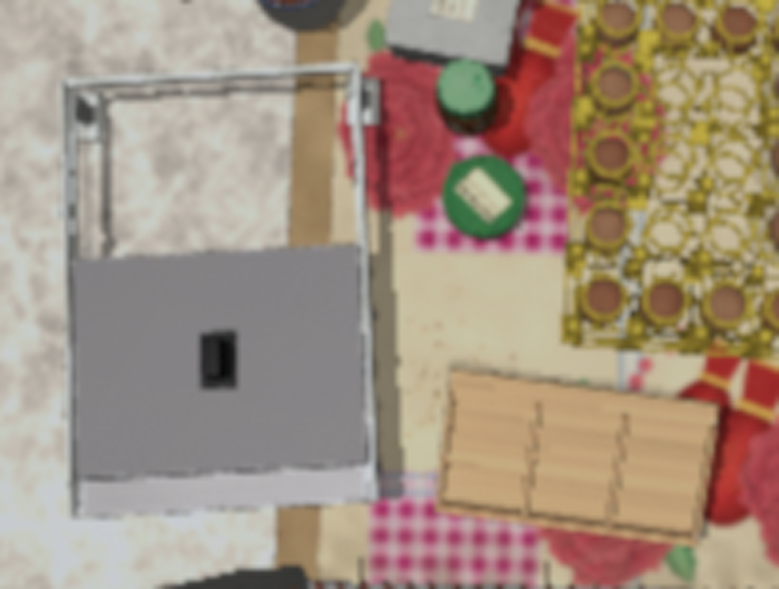

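View pics/side0c.png

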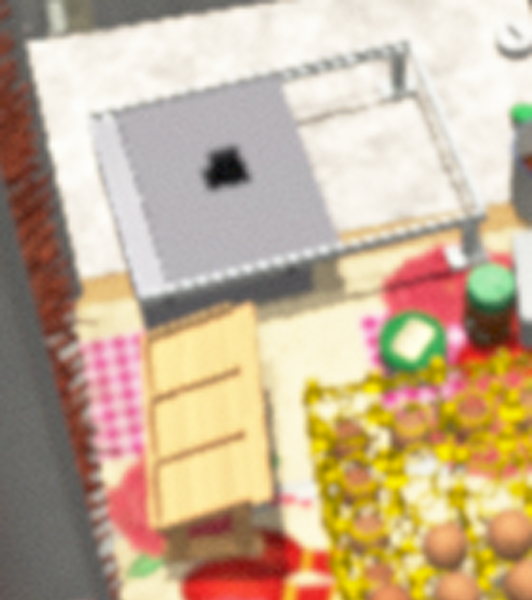

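```bash
python3 - <<'E'
from h import *
f=lambda a,b:(125+a/3.8,120+b/3.8)
for nm,a,b,z in [("A",75,515,.066),("B",378,497,.07),("C",67,80,.075),("D",357,66,.075),("lidL",75,478,.071),("lidR",370,463,.071),("lidFL",75,260,.071),("lidFR",362,245,.071),
 ("gr tl",201,333,.107),("gr tr",237,330,.107),("gr br",237,387,.107),("gr bl",201,389,.107),
 ("rk TL",450,368,.114),("rk TR",720,405,.114),("rk BR",703,540,.08),("rk BL",438,508,.08),("bottle",466,88,.08),("tin",485,196,.03)]:
    u,v=f(a,b); print(nm,round(u,1),round(v,1),plane_px("top",u,v,z).round(4))
P=cloud("top",np.load("top0.npz")["d"])
for v in (300,340,370):
  print([P[v,u].round(2).tolist() for u in (40,150,250,350,470)])
print(proj("side",np.array([[.18,.6,.23],[.3,.3,.3],[.5,.2,.3],[0,0,0.3]])))
P2=cloud("side",np.load("side0.npz")["d"])
for v in (60,150,220): print([P2[v,u].round(2).tolist() for u in (30,80,130,150)])
# lid grip pixels & lid z
g=np.load("top0.npz")['p'].max(2)<40
v,u=np.nonzero(g); m=(u>170)&(u<195)&(v>200)&(v<225); print(P[v[m],u[m]].mean(0),np.nanmedian(P[195:235,150:170,2]))
E
```

```text
A 144.7 255.5 [0.3484 0.3092 0.066 ]
B 224.5 250.8 [0.3678 0.0751 0.07  ]
C 142.6 141.1 [0.69   0.3329 0.075 ]
D 218.9 137.4 [0.7062 0.1028 0.075 ]
lidL 144.7 245.8 [0.3767 0.3095 0.071 ]
lidR 222.4 241.8 [0.3936 0.0821 0.071 ]
lidFL 144.7 188.4 [0.5465 0.3193 0.071 ]
lidFR 220.3 184.5 [0.5634 0.0942 0.071 ]
gr tl 177.9 207.6 [0.4879 0.2104 0.107 ]
gr tr 187.4 206.8 [0.4908 0.1832 0.107 ]
gr br 187.4 221.8 [0.4476 0.1812 0.107 ]
gr bl 177.9 222.4 [0.4455 0.2084 0.107 ]
rk TL 243.4 216.8 [0.4652 0.0205 0.114 ]
rk TR 314.5 226.6 [ 0.4421 -0.1821  0.114 ]
rk BR 310.0 262.1 [ 0.3414 -0.1739  0.08  ]
rk BL 240.3 253.7 [0.3606 0.0282 0.08  ]
bottle 247.6 143.2 [0.689  0.0157 0.08  ]
tin 252.6 171.6 [ 6.119e-01 -2.000e-04  3.000e-02]
[[0.13, 0.94, -0.6], [0.29, 0.13, 0.68], [0.3, -0.02, 0.72], [0.25, -0.26, 0.21], [0.29, -0.42, 0.54]]
[[0.3, 0.14, 1.01], [0.29, 0.06, 0.96], [0.24, -0.02, 0.71], [0.22, -0.19, 0.58], [0.23, -0.4, 0.58]]
[[0.28, 0.13, 1.01], [0.3, 0.03, 1.09], [0.2, -0.02, 0.71], [0.3, -0.09, 1.1], [0.31, -0.16, 1.1]]
[[134.0211062   49.89788782]
 [170.8949138   87.12599347]
 [233.6739252   98.69290075]
 [ 83.1749419  173.63396846]]
[[0.19, -0.47, 1.13], [0.24, -0.47, 1.12], [0.3, -0.47, 1.11], [0.29, -0.17, 0.84]]
[[0.14, -0.47, 0.98], [0.2, -0.47, 0.96], [0.26, -0.47, 0.96], [0.29, -0.47, 0.95]]
[[0.07, -0.47, 0.82], [0.14, -0.47, 0.79], [0.21, -0.46, 0.75], [0.25, -0.47, 0.75]]
[0.47022941 0.19717819 0.09306465] 0.07127088072057342
```

```bash
python3 - <<'E'
from h import *
for n in ("top","side"):
    P=cloud(n,np.load(n+"0.npz")["d"]).reshape(-1,3); P=P[~np.isnan(P[:,0])]
    print(n,"rows x -0.3..0.5 ; cols y -0.7..0.9 ; min/max z")
    for x in np.arange(-.3,.5,.08):
        s=""
        for y in np.arange(-.8,.9,.1):
            m=(abs(P[:,0]-x-.04)<.04)&(abs(P[:,1]-y-.05)<.05)
            s+=f"{P[m,2].min():5.2f}/{P[m,2].max():4.2f} " if m.sum()>2 else "     .     "
        print(f"{x:.2f}",s)
E
```

```text
top rows x -0.3..0.5 ; cols y -0.7..0.9 ; min/max z
-0.30      .          .          .          .          .          .          .          .          .          .          .          .          .          .          .          .          .     
-0.22      .          .          .          .          .          .          .          .          .          .          .          .          .          .          .          .          .     
-0.14      .          .          .          .          .          .          .          .          .          .          .          .          .          .          .          .          .     
-0.06      .          .          .          .          .          .          .          .          .          .          .          .          .          .          .          .          .     
0.02      .          .          .          .          .          .          .          .          .          .          .          .          .          .          .          .          .     
0.10      .          .          .     -0.25/0.65  0.08/0.64  0.01/0.64 -0.02/0.
[... 2203 characters left out ...]
         .          .          .          .          .          .          .          .          .          .     
0.26      .     -0.01/0.59 -0.01/0.60 -0.51/1.20 -0.00/1.09 -0.01/0.98 -0.01/0.98 -0.01/0.86 -0.01/0.85 -0.01/0.76 -0.01/0.01 -0.01/0.02 -0.01/0.01      .          .          .          .     
0.34      .     -0.01/0.17 -0.01/0.52 -0.01/0.16 -0.01/0.06 -0.01/0.01 -0.01/0.11 -0.01/0.11 -0.01/0.11 -0.01/0.08 -0.01/0.08 -0.01/0.08 -0.01/0.01 -0.11/-0.02 -0.10/-0.02 -0.04/-0.02 -0.04/-0.02 
0.42      .      0.12/0.17  0.12/0.17 -0.01/0.16 -0.01/0.12 -0.01/0.12 -0.01/0.12 -0.01/0.12 -0.01/0.12  0.01/0.11  0.06/0.11 -0.00/0.08 -0.01/0.02 -0.11/-0.02 -0.10/-0.02 -0.04/-0.02 -0.04/-0.01
```

```bash
python3 - <<'E'
from h import *
for n in ("top","side"):
    f=np.load(n+"0.npz");P=cloud(n,f["d"]).reshape(-1,3); p=f['p'].reshape(-1,3).astype(int)
    red=(p[:,0]>p[:,1]+25)&(p[:,0]>p[:,2]+15)
    m=(P[:,0]<.32)&(P[:,2]>.06)&(P[:,2]<1.5)&(P[:,1]>-.46)
    print(n,m.sum())
    for y in np.arange(-.5,.4,.1):
        q=P[m&(abs(P[:,1]-y-.05)<.05)]
        if len(q): print(round(y,2),len(q),"z hist .1..1.2",np.histogram(q[:,2],np.arange(.05,1.3,.1))[0],"x",np.percentile(q[:,0],[1,50,99]).round(2))
f=np.load("top0.npz");d=f['d']
v=(np.clip(cloud("top",d)[...,2],0,1.2)/1.2*255)
v=np.nan_to_num(v).astype(np.uint8)
cv2.imwrite("pics/dep.png",cv2.resize(cv2.applyColorMap(v,cv2.COLORMAP_JET),(768,576)))
f=np.load("side0.npz");im=f['p'][0:330,60:260,::-1]; cv2.imwrite("pics/sl.png",cv2.resize(im,None,fx=1.8,fy=1.8,interpolation=cv2.INTER_CUBIC))
E
```

```text
top 49581
-0.5 2786 z hist .1..1.2 [  99  148  213  500  610 1021  195    0    0    0    0    0] x [0.17 0.28 0.31]
-0.4 3409 z hist .1..1.2 [ 174  209  208   69  504  869 1110  266    0    0    0    0] x [0.16 0.26 0.31]
-0.3 5985 z hist .1..1.2 [ 170  163  354   59  648  800 1066 1835   16  874    0    0] x [0.15 0.27 0.31]
-0.2 8071 z hist .1..1.2 [  90  262  283  127  592 1009 1230 1271   19 2107 1081    0] x [0.14 0.28 0.31]
-0.1 8107 z hist .1..1.2 [ 138  244  265  103  622  919 1211 1934   98 1697  876    0] x [0.14 0.27 0.31]
-0.0 8277 z hist .1..1.2 [ 127  192  276   90  628  713 1019 1578   18 2019 1617    0] x [0.16 0.28 0.31]
0.1 12946 z hist .1..1.2 [ 181  173  221  288  465  724 1457 1760 2353 4133 1191    0] x [0.19 0.29 0.31]
side 4900
-0.5 1410 z hist .1..1.2 [  0   0  36  30  55  66  96 136 179 290 431  91] x [0.17 0.31 0.31]
-0.4 59 z hist .1..1.2 [ 4  4  6  2  7 11  5 10  0  9  1  0] x [0.3  0.31 0.31]
-0.3 432 z hist .1..1.2 [31 23 36  6 49 60 54 72  6 95  0  0] x [0.3  0.3  0.31]
-0.2 649 z hist .1..1.2 [ 33  59  37   9  68  69 133 141  10  90   0   0] x [0.29 0.3  0.31]
-0.1 624 z hist .1..1.2 [ 34  50  67   5  86  89 112 147  34   0   0   0] x [0.28 0.3  0.31]
-0.0 485 z hist .1..1.2 [ 24  56  61   5  82  92 119  46   0   0   0   0] x [0.28 0.3  0.31]
0.1 1037 z hist .1..1.2 [ 76  92 108 122 174 213 241  11   0   0   0   0] x [0.27 0.3  0.31]
```

View pics/dep.png

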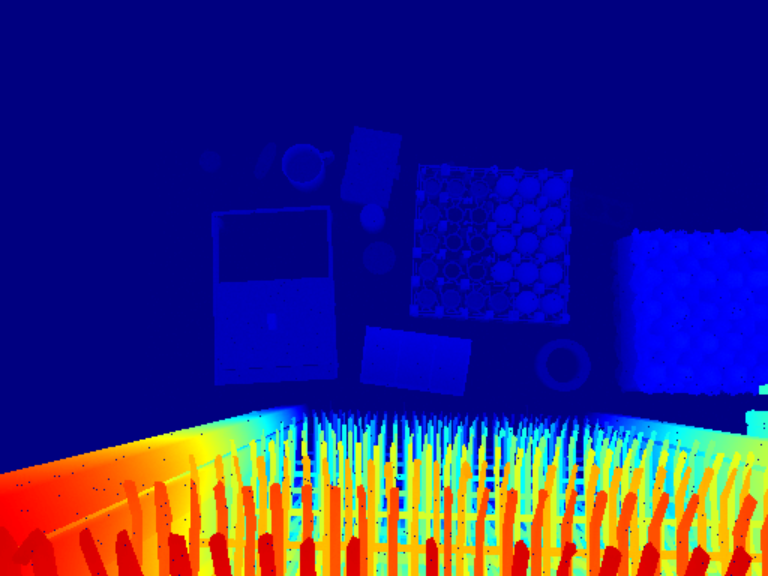

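View pics/sl.png

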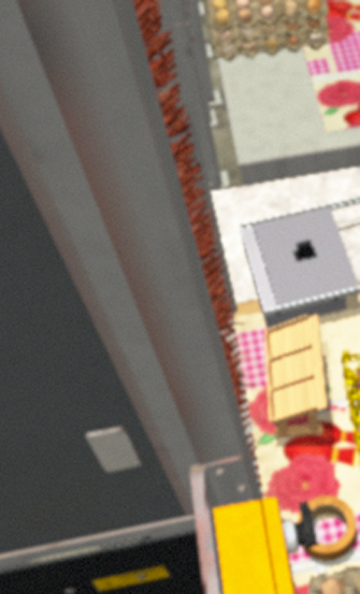

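```bash
cat >> h.py <<'E'
def T(x,y,yaw,z=0):
    c,s=np.cos(np.radians(yaw)),np.sin(np.radians(yaw)); M=np.eye(4); M[:3,:3]=[[c,-s,0],[s,c,0],[0,0,1]]; M[:3,3]=[x,y,z]; return M
def bayT(rack,yb):
    a=np.radians(25); M=np.eye(4); M[:3,:3]=[[np.cos(a),0,-np.sin(a)],[0,1,0],[np.sin(a),0,np.cos(a)]]
    M[:3,3]=[-.065+.075*np.cos(a),yb,.070+.075*np.sin(a)]; return rack@M
def tp(M,P): return np.asarray(P)@M[:3,:3].T+M[:3,3]
def overlay(n,im,lines,box,s,fn):
    x0,y0,x1,y1=box
    o=cv2.resize(im[y0:y1,x0:x1,::-1],None,fx=s,fy=s,interpolation=cv2.INTER_CUBIC)
    for col,L in lines:
        p=((proj(n,L)-[x0,y0]+.5)*s*16).astype(int)
        cv2.polylines(o,[p.reshape(-1,1,2)],False,col,1,cv2.LINE_AA,4)
    cv2.imwrite(fn,o)
def binlines(B,lid=None):
    r=lambda x0,x1,y,z:[[x0,-y,z],[x1,-y,z],[x1,y,z],[x0,y,z],[x0,-y,z]]
    L=[((0,0,255),tp(B,r(-.086,.262,.119,.075))),((255,0,0),tp(B,r(-.086,.086,.111,.066)))]
    return L
def racklines(R):
    L=[]; a=np.radians(25)
    b=lambda u,y,h:[-.065+u*np.cos(a)-h*np.sin(a),y,.07+u*np.sin(a)+h*np.cos(a)]
    L.append(((0,0,255),tp(R,[b(0,-.101,0),b(.106,-.101,0),b(.106,.101,0),b(0,.101,0),b(0,-.101,0)])))
    L.append(((255,0,0),tp(R,[b(0,-.101,.013),b(0,.101,.013)])))
    for y in(-.033,.033): L.append(((0,255,0),tp(R,[b(0,y,.01),b(.09,y,.01)])))
    return L
E
python3 - <<'E'
from h import *
B=T(.440,.1985,4.2); R=T(.423,-.079,-5.4)
for n,boxes in (("top",((130,125,235,265),(230,205,325,270))),("side",((185,100,310,180),(200,170,250,245)))):
    f=np.load(n+"0.npz")
    overlay(n,f['p'],binlines(B),boxes[0],5 if n=='side' else 4.2,f"pics/ov_{n}_b.png")
    overlay(n,f['p'],racklines(R),boxes[1],7,f"pics/ov_{n}_r.png")
    P=cloud(n,f['d']).reshape(-1,3); q=np.linalg.inv(R); l=tp(q,P)
    m=(abs(l[:,0]+.02)<.035)&(abs(l[:,1])<.085)&(l[:,2]>.06)&(l[:,2]<.14); X=P[m]
    for _ in range(4):
        A=np.c_[X[:,:2],np.ones(len(X))]; c=np.linalg.lstsq(A,X[:,2],rcond=None)[0]; r=X[:,2]-A@c; k=abs(r-np.median(r))<.006; X=X[k]
    print(n,len(X),r.std(),"slope",np.degrees(np.arctan(np.hypot(*c[:2]))),"yaw",np.degrees(np.arctan2(c[1],c[0])),"z at est lip pt",c@[*tp(R,[-.065,0,.07])[:2],1],"at orig",c@[*R[:2,3],1], "expect",.07+.065*np.tan(np.radians(25)))
E
```

```text
top 1358 0.002410946514829215 slope 25.24458456950468 yaw -5.896477135957147 z at est lip pt 0.070705651869151 at orig 0.10135298164266222 expect 0.10030999778007492
side 778 0.0028036289588738313 slope 25.591163114131437 yaw -5.528684354966978 z at est lip pt 0.07112543434030968 at orig 0.10225581217090887 expect 0.10030999778007492
```

View pics/ov_top_b.png

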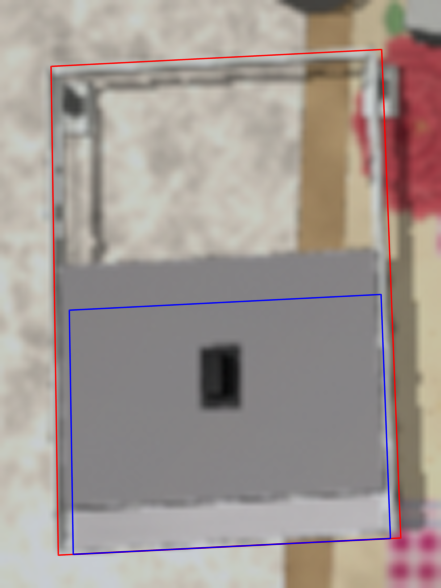

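View pics/ov_top_r.png

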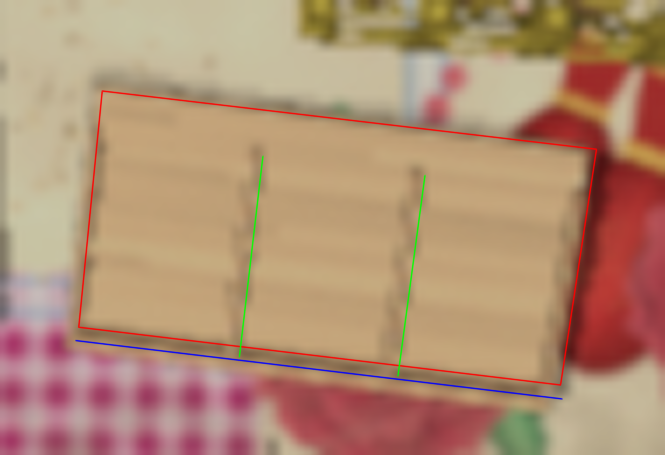

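View pics/ov_side_b.png

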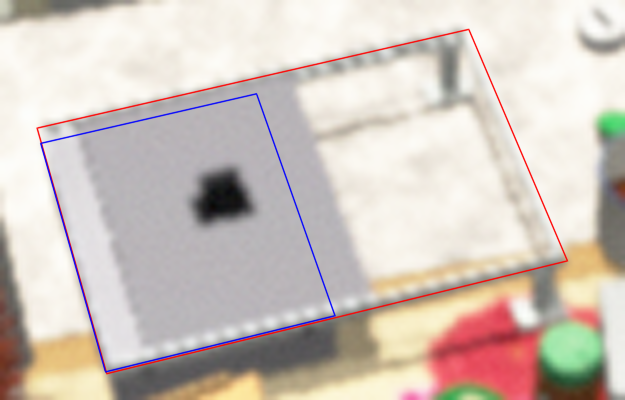

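View pics/ov_side_r.png

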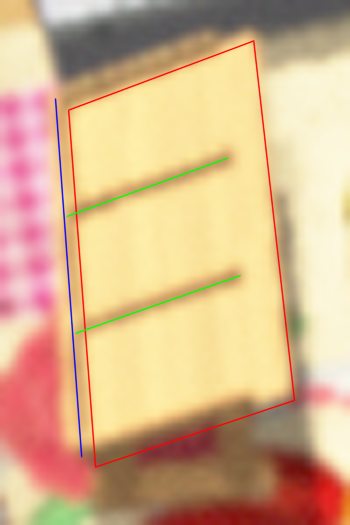

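```bash
cat >> h.py <<'E'
from scipy.spatial.transform import Rotation as Ro
from scipy.spatial.transform import Slerp
def toolR(yaw,pitch=0,base_yaw=0):
    """tool gripping an object whose frame has yaw (deg) and x-end raised by pitch (deg): tool y=obj y, z=-obj z"""
    O=Ro.from_euler('ZY',[yaw,-pitch],degrees=True).as_matrix()
    return O@np.array([[-1,0,0],[0,1,0],[0,0,-1.]])   # x=-objx, y=objy, z=-objz
def cur():
    o=manip.get_obs(); M=np.eye(4); M[:3,:3]=Ro.from_quat(o['ee_rot']).as_matrix(); M[:3,3]=o['position']; return M,o
def mk(R,p):
    M=np.eye(4); M[:3,:3]=R; M[:3,3]=p; return M
def rows(M,targets,g=None):
    """targets: list of (pose,nrows). rounds to .1mm/.1deg and accumulates rounded result"""
    out=[]
    for Tt,n in targets:
        S=Slerp([0,1],Ro.from_matrix([M[:3,:3],Tt[:3,:3]])); p0=M[:3,3].copy()
        for i in range(1,n+1):
            f=i/n; G=mk(S(f).as_matrix(),p0+(Tt[:3,3]-p0)*f)
            D=np.linalg.inv(M)@G; dp=D[:3,3].round(4); rv=np.degrees(Ro.from_matrix(D[:3,:3]).as_rotvec()).round(1)
            out.append([*dp.tolist(),*rv.tolist()]); 
            M=M@mk(Ro.from_rotvec(np.radians(rv)).as_matrix(),dp)
    for r in out: print([float(f"{v:.4g}")+0 for v in r], "PAST LIMIT" if np.linalg.norm(r[:3])>.0625 or np.linalg.norm(r[3:])>10.7 else "")
    return M
BIN=T(.439,.1985,4.2); RACK=T(.423,-.078,-5.5)
E
python3 - <<'E'
from h import *
M,o=cur()
M1=mk(toolR(4.2),[.41,.40,.25]); M2=mk(toolR(4.2),[*tp(BIN,[-.035,0,.18])])
print(M2[:3,3]); rows(M,[(M1,6),(M2,4)])
E
```

```text
[0.40409399 0.19593666 0.18      ]
[-0.046, -0.0205, -0.0032, 0.0, 0.0, -3.5] 
[-0.0447, -0.0232, -0.0032, 0.0, 0.0, -3.5] 
[-0.0432, -0.0259, -0.0032, 0.0, 0.0, -3.5] 
[-0.0415, -0.0286, -0.0032, 0.0, 0.0, -3.6] 
[-0.0396, -0.031, -0.0032, -0.1, 0.0, -3.5] 
[-0.0377, -0.0334, -0.0033, 0.0, 0.0, -3.5] 
[0.0052, -0.0508, 0.0175, 0.0, 0.0, 0.0] 
[0.0052, -0.0508, 0.0175, 0.0, 0.0, 0.0] 
[0.0052, -0.0508, 0.0174, 0.0, 0.0, 0.0] 
[0.0053, -0.0508, 0.0175, 0.0, 0.0, 0.0]
```

Request:
move_arm:
  deltas:
    - [-0.046,-0.0205,-0.003,0,0,-3.5,-1]
    - [-0.0447,-0.0232,-0.003,0,0,-3.5,-1]
    - [-0.0432,-0.0259,-0.003,0,0,-3.5,-1]
    - [-0.0415,-0.0286,-0.003,0,0,-3.6,-1]
    - [-0.0396,-0.031,-0.003,0,0,-3.5,-1]
    - [-0.0377,-0.0334,-0.003,0,0,-3.5,-1]
  force: 40

```text
clock: 0.85
position: [0.411, 0.399, 0.2491]
ee_rot: [-0.038, 0.999, -0.0, -0.0]
ft_force: [-0.4, 0.4, 0.3]
grip_width: 0.003
```

Request:
move_arm:
  deltas:
    - [0.005,-0.05,0.017,0,0,0,-1]
    - [0.005,-0.05,0.017,0,0,0,-1]
    - [0.005,-0.05,0.018,0,0,0,-1]
    - [0.005,-0.052,0.018,0,0,0,-1]
    - [0,0,0.03,0,0,0,-1]

```text
clock: 1.48
position: [0.4056, 0.194, 0.1493]
ee_rot: [-0.034, 0.999, 0.0, 0.001]
ft_force: [-0.4, 1.2, 0.1]
grip_width: 0.001
```

```bash
cat > look.py <<'E'
from h import *
import sys
t=sys.argv[1]
for n in ("side","top"):
    p,d=viewer.camera(n); cv2.imwrite(f"pics/{n}{t}.png",cv2.resize(p[60:290,100:340,::-1],None,fx=2.5,fy=2.5,interpolation=cv2.INTER_CUBIC)); np.savez(f"{n}{t}.npz",p=p,d=d)
E
python3 look.py 1; python3 - <<'E'
from h import *
M,o=cur(); print(M[:3,3],tp(np.linalg.inv(BIN),M[:3,3]),o['joint_pos'],o['ft_force'])
E
```

```text
[0.40337486 0.19588908 0.14692965] [-3.57206862e-02  5.21301851e-06  1.46929652e-01] [-7.33073654e-01  9.78150061e-03  1.80770985e-01  2.01942601e+00
 -2.01286988e-03  1.11698601e+00  1.09155206e+00] [-0.47513943  0.12836635  1.02857201]
```

View pics/top1.png

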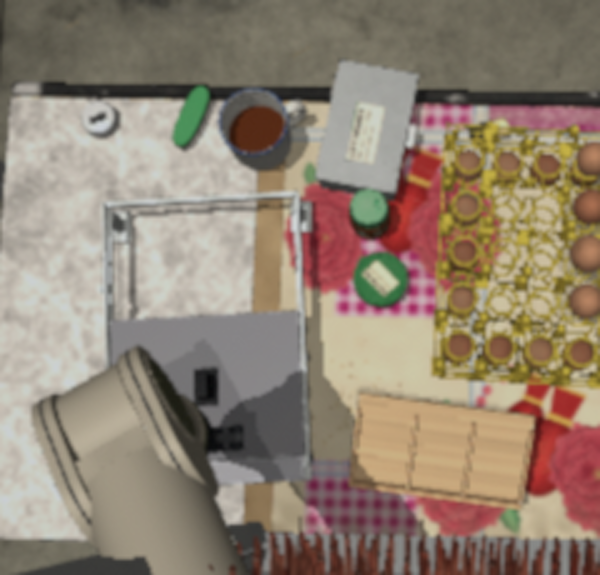

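View pics/side1.png

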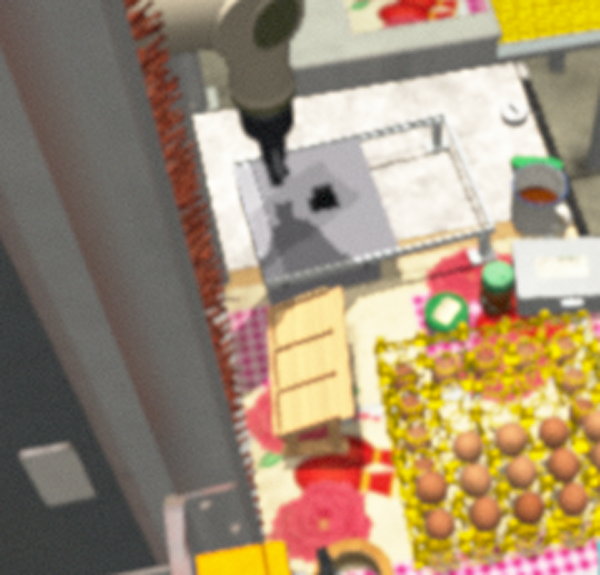

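Request:
move_arm:
  deltas:
    - [0,0,0.03,0,0,0,-1]
    - [0,0,0.03,0,0,0,-1]
    - [0,0,0,0,0,0,-1]
    - [-0.02,0,0,0,0,0,-1]
    - [-0.02,0,0,0,0,0,-1]
    - [-0.02,0,0,0,0,0,-1]
    - [-0.02,0,0,0,0,0,-1]

```text
clock: 2.45
position: [0.4858, 0.2044, 0.0913]
ee_rot: [-0.037, 0.999, 0.001, 0.0]
ft_force: [-2.0, 0.2, 0.7]
grip_width: -0.001
```

Request:
move_arm:
  deltas:
    - [-0.02,0,0,0,0,0,-1]
    - [-0.02,0,0,0,0,0,-1]
    - [-0.02,0,0,0,0,0,-1]
    - [-0.02,0,0,0,0,0,-1]
    - [-0.015,0,0,0,0,0,-1]
    - [-0.01,0,0,0,0,0,-1]
    - [-0.005,0,0,0,0,0,-1]
    - [0,0,0,0,0,0,-1]

```text
clock: 3.45
position: [0.5814, 0.2118, 0.0908]
ee_rot: [-0.038, 0.999, -0.001, -0.014]
ft_force: [-72.7, -14.4, 53.3]
grip_width: 0.003
```

```bash
python3 look.py 2; python3 - <<'E'
from h import *
M,o=cur(); print(M[:3,3],tp(np.linalg.inv(BIN),M[:3,3]),o['ft_force'])
E
```

```text
[0.58141545 0.21183216 0.09083268] [0.14300942 0.0028661  0.09083268] [-72.65841496 -14.75080932  54.59021237]
```

View pics/top2.png

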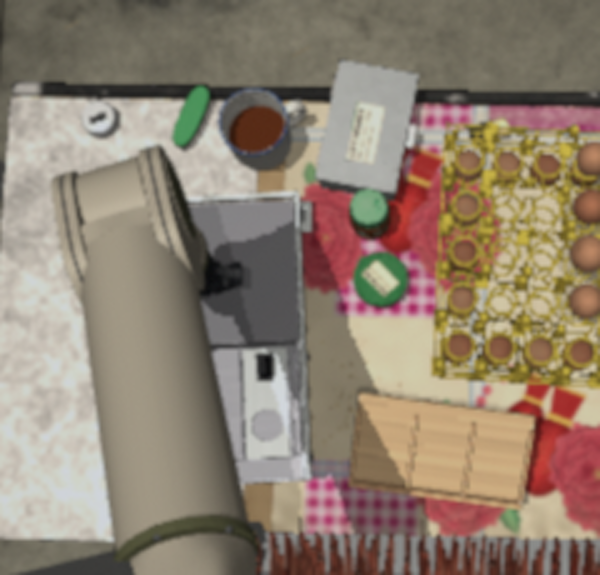

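View pics/side2.png

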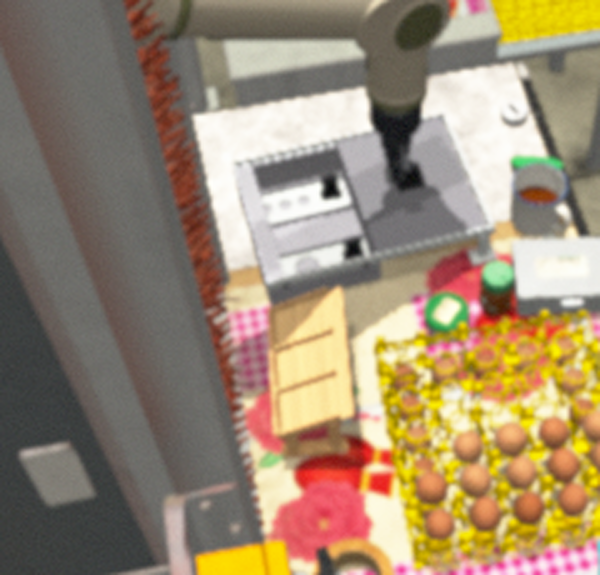

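Request:
move_arm:
  deltas:
    - [0.02,0,0,0,0,0,-1]
    - [0.02,0,0,0,0,0,-1]
    - [0.01,0,0,0,0,0,-1]

```text
clock: 3.92
position: [0.5444, 0.2087, 0.0911]
ee_rot: [-0.037, 0.999, 0.001, 0.001]
ft_force: [0.6, -0.1, 0.6]
grip_width: -0.001
```

```bash
python3 look.py 3; python3 - <<'E'
from h import *
M,o=cur(); print(M[:3,3],tp(np.linalg.inv(BIN),M[:3,3]),o['ft_force'])
f=np.load("side3.npz"); overlay("side",f['p'],binlines(BIN),(190,100,310,185),6,"pics/s3c.png")
f=np.load("top3.npz"); overlay("top",f['p'],binlines(BIN),(135,125,235,265),4.2,"pics/t3c.png")
E
```

```text
[0.54449382 0.20844819 0.09052997] [0.1059391  0.0021953  0.09052997] [ 0.45411876  0.63705878 -0.78238229]
```

View pics/s3c.png

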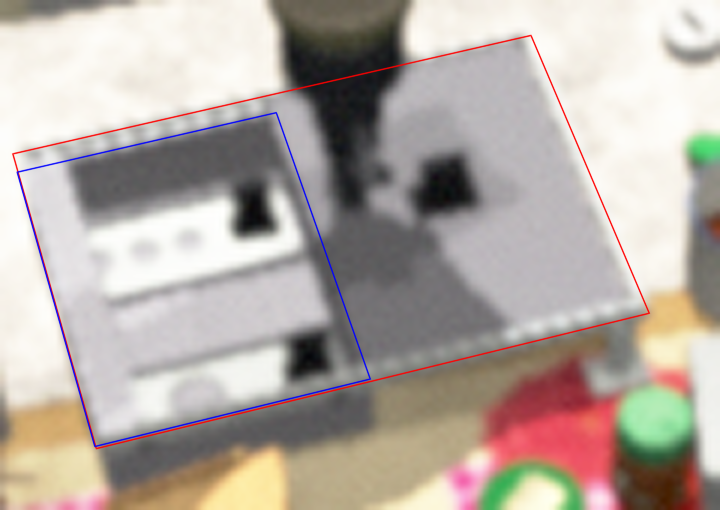

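View pics/t3c.png

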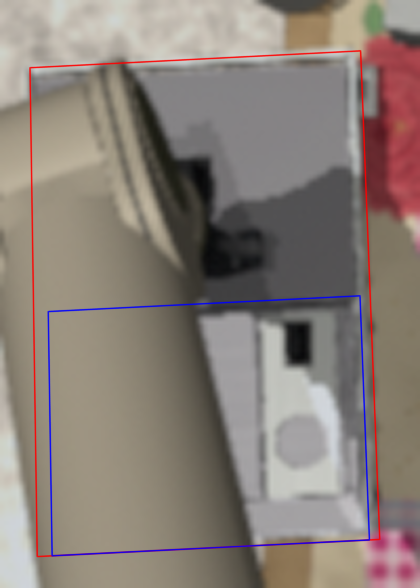

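```bash
python3 - <<'E'
from h import *
BIN=T(.437,.1985,4.2); I=np.linalg.inv(BIN)
b=lambda a,c:(190-.5+a/6,100-.5+c/6)
t=lambda a,c:(135-.5+a/4.2,125-.5+c/4.2)
for nm,n,q,z in [("3 blocktop c","side",b(252,192),.05),("3 block base low corner R","side",b(275,230),.008),("3 block base L","side",b(237,235),.008),("3 plate TR corner","side",b(305,250),.008),("3 plate BL","side",b(110,300),.008),
 ("1 block top c","side",b(308,340),.05),("1 base L","side",b(290,378),.008),("1 base R","side",b(330,370),.008),("1 hole","side",b(200,390),.008),
 ("1 blocktop","top",t(298,336),.05),("1 block tl","top",t(286,322),.05),("1 block br","top",t(311,362),.05),("1 hole","top",t(303,440),.008),("1 bl","top",t(262,498),.008),("1 tl","top",t(262,318),.008),("1 br?","top",t(337,494),.008)]:
    X=plane_px(n,*q,z); print(nm,np.round(q,1),X.round(4),tp(I,X).round(4))
for n in ("side","top"):
    f=np.load(n+"3.npz"); P=tp(I,cloud(n,f['d'])); p=f['p'].astype(int)
    for y in(-.062,0,.062):
        m=(abs(P[...,0]-.05)<.04)&(abs(P[...,1]-y)<.03)&(P[...,2]>.025)&(P[...,2]<.062)&(p.max(2)<70)
        q=P[m]; print(n,y,m.sum(), q.min(0).round(3) if len(q) else '',q.max(0).round(3) if len(q) else '', np.median(q,0).round(4) if len(q) else '')
E
```

```text
3 blocktop c [231.5 131.5] [0.4909 0.2664 0.05  ] [0.0587 0.0638 0.05  ]
3 block base low corner R [235.3 137.8] [0.5038 0.2658 0.008 ] [0.0716 0.0623 0.008 ]
3 block base L [229.  138.7] [0.4787 0.2672 0.008 ] [0.0466 0.0655 0.008 ]
3 plate TR corner [240.3 141.2] [0.5199 0.2452 0.008 ] [0.0861 0.0405 0.008 ]
3 plate BL [207.8 149.5] [0.3889 0.2326 0.008 ] [-0.0455  0.0375  0.008 ]
1 block top c [240.8 156.2] [0.5034 0.1426 0.05  ] [ 0.0621 -0.0606  0.05  ]
1 base L [237.8 162.5] [0.4909 0.1464 0.008 ] [ 0.0499 -0.0559  0.008 ]
1 base R [244.5 161.2] [0.5169 0.147  0.008 ] [ 0.0759 -0.0572  0.008 ]
1 hole [222.8 164.5] [0.4335 0.1496 0.008 ] [-0.0071 -0.0485  0.008 ]
1 blocktop [205.5 204.5] [0.5045 0.1389 0.05  ] [ 0.063  -0.0644  0.05  ]
1 block tl [202.6 201.2] [0.5144 0.1479 0.05  ] [ 0.0735 -0.0561  0.05  ]
1 block br [208.5 210.7] [0.4861 0.1288 0.05  ] [ 0.0438 -0.0731  0.05  ]
1 hole [206.6 229.3] [0.4321 0.1378 0.008 ] [-0.0093 -0.0602  0.008 ]
1 bl [196.9 243.1] [0.3891 0.1661 0.008 ] [-0.0501 -0.0288  0.008 ]
1 tl [196.9 200.2] [0.5216 0.1717 0.008 ] [ 0.0824 -0.0329  0.008 ]
1 br? [214.7 242.1] [0.3933 0.1113 0.008 ] [-0.0499 -0.0838  0.008 ]
side -0.062 25 [ 0.053 -0.068  0.026] [ 0.07  -0.054  0.056] [ 0.0612 -0.0637  0.0405]
side 0 0   
side 0.062 22 [0.051 0.059 0.025] [0.065 0.068 0.053] [0.0571 0.0638 0.0394]
top -0.062 59 [ 0.047 -0.092  0.026] [ 0.087 -0.034  0.06 ] [ 0.0643 -0.0632  0.046 ]
top 0 8 [ 0.086 -0.028  0.034] [ 0.087 -0.008  0.046] [ 0.0864 -0.0181  0.0402]
top 0.062 0
```

```bash
sed -i 's/^BIN=.*/BIN=T(.437,.1985,4.2); RACK=T(.423,-.078,-5.5)/' h.py; python3 - <<'E'
from h import *
M,o=cur()
a=mk(toolR(4.2),tp(BIN,[.1,0,.17])); b=mk(toolR(4.2),tp(BIN,[.058,-.062,.12])); c=mk(toolR(4.2),tp(BIN,[.058,-.062,.06]))
rows(M,[(a,2),(b,3),(c,2)]); print(c[:3,3])
E
```

```text
[0.0039, -0.001, -0.0397, 0.0, 0.0, 0.0] 
[0.004, -0.001, -0.0398, 0.1, 0.0, 0.1] 
[0.014, -0.0207, 0.0167, 0.0, 0.0, 0.0] 
[0.014, -0.0206, 0.0167, 0.0, 0.0, 0.0] 
[0.014, -0.0207, 0.0166, 0.0, 0.0, 0.0] 
[0.0, 0.0, 0.03, 0.0, 0.0, 0.0] 
[0.0, 0.0001, 0.03, 0.0, 0.0, 0.0] 
[0.49938501 0.14091432 0.06      ]
```

Request:
move_arm:
  deltas:
    - [0.004,-0.001,-0.04,0,0,0,-1]
    - [0.004,-0.001,-0.04,0,0,0,-1]
    - [0.014,-0.0207,0.0167,0,0,0,-0.2]
    - [0.014,-0.0207,0.0167,0,0,0,-0.2]
    - [0.014,-0.0207,0.0167,0,0,0,-0.2]
    - [0,0,0.028,0,0,0,-0.2]
    - [0,0,0.028,0,0,0,-0.2]
    - [0,0,0,0,0,0,-0.2]
  force: 60

```text
clock: 5.03
position: [0.4989, 0.1397, 0.0621]
ee_rot: [-0.037, 0.999, -0.001, -0.001]
ft_force: [-0.1, -0.0, 0.2]
grip_width: 0.405
```

```bash
python3 look.py 4; python3 - <<'E'
from h import *
M,o=cur(); print(M[:3,3],tp(np.linalg.inv(BIN),M[:3,3]),o['ft_force'],o['grip_width'])
f=np.load("side4.npz"); overlay("side",f['p'],[],(190,100,310,185),6,"pics/s4c.png")
f=np.load("top4.npz"); overlay("top",f['p'],[],(135,125,235,265),4.2,"pics/t4c.png")
E
```

```text
[0.5003299  0.1402668  0.06419618] [ 0.05889493 -0.06271498  0.06419618] [ 1.30890323 -0.40011318 -0.15595511] 0.3987695270583302
```

View pics/s4c.png

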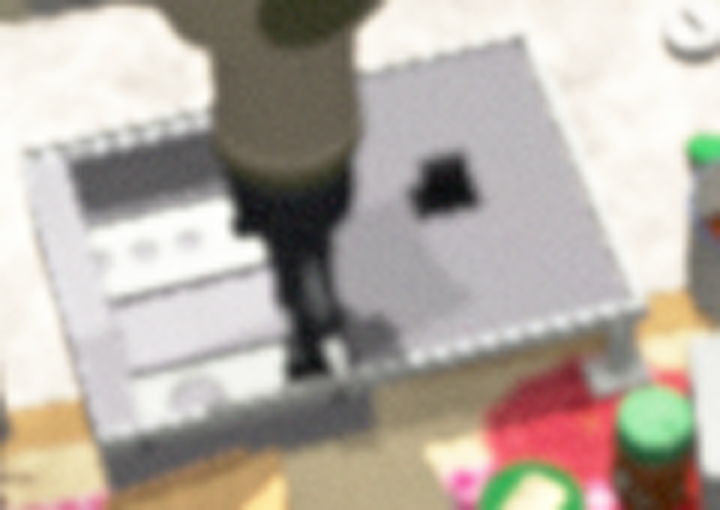

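View pics/t4c.png

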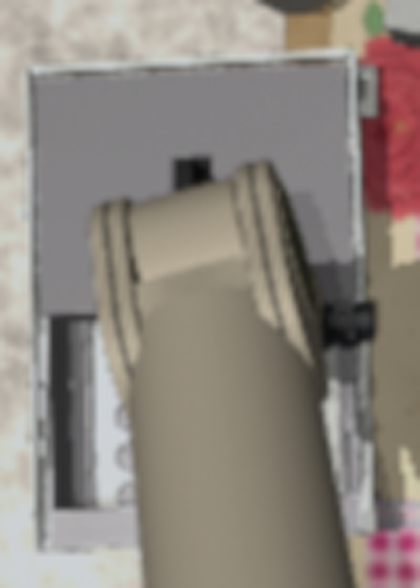

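Request:
move_arm:
  deltas:
    - [0,0,0.015,0,0,0,-0.2]
    - [0,0,0.015,0,0,0,-0.2]
    - [0,0,0.013,0,0,0,-0.2]
    - [0,0,0,0,0,0,-0.2]
    - [0,0,0,0,0,0,-1]
    - [0,0,0,0,0,0,-1]
    - [0,0,0,0,0,0,-1]
  force: 60

```text
clock: 6.0
position: [0.4993, 0.1419, 0.0201]
ee_rot: [-0.037, 0.999, 0.001, 0.0]
ft_force: [-1.3, 6.2, 3.3]
grip_width: 0.13
```

```bash
cat >> h.py <<'E'
def tcp_from_low(Mf,low,y,z,pitch,yaw,a=.127,h=.016):
    """low end bottom corner at frame coords (low,y,z)"""
    c,s=np.cos(np.radians(pitch)),np.sin(np.radians(pitch))
    return mk(toolR(yaw,pitch),tp(Mf,[low+a*c-h*s,y,z+a*s+h*c]))
E
python3 - <<'E'
from h import *
M,o=cur(); l=tp(np.linalg.inv(BIN),M[:3,3]); print(l)
low=l[0]-.127; y=l[1]; z=l[2]-.016
W=[(tcp_from_low(BIN,low,y,z+.005,0,4.2),1)]
for i in range(1,7): W.append((tcp_from_low(BIN,low,y,z+.006,5.5*i,4.2),1))
W.append((tcp_from_low(BIN,low+.022,y,z+.008,33,4.2),2))
rows(M,W)
E
```

```text
[ 0.05799558 -0.06103685  0.02009286]
[0.0, 0.0, -0.005, 0.1, 0.0, 0.1] 
[0.0021, 0.0, -0.0131, 0.0, -5.5, 0.0] 
[0.0021, 0.0, -0.0121, 0.0, -5.5, 0.0] 
[0.0021, 0.0, -0.0121, 0.0, -5.5, 0.0] 
[0.0022, 0.0, -0.0121, 0.0, -5.5, 0.0] 
[0.0021, 0.0, -0.0121, 0.0, -5.5, 0.0] 
[0.0021, 0.0, -0.0121, 0.0, -5.5, 0.0] 
[-0.0098, 0.0, 0.0052, 0.0, 0.0, 0.0] 
[-0.0098, 0.0, 0.0051, 0.0, 0.0, 0.0]
```

Request:
move_arm:
  deltas:
    - [0,0,-0.005,0,0,0,-1]
    - [0.0021,0,-0.0131,0,-5.5,0,-1]
    - [0.0021,0,-0.0121,0,-5.5,0,-1]
    - [0.0021,0,-0.0121,0,-5.5,0,-1]
    - [0.0021,0,-0.0121,0,-5.5,0,-1]
    - [0.0021,0,-0.0121,0,-5.5,0,-1]
    - [0.0021,0,-0.0121,0,-5.5,0,-1]
    - [0,0,0,0,0,0,-1]
  force: 60

```text
clock: 7.0
position: [0.4745, 0.1373, 0.0875]
ee_rot: [-0.034, 0.965, 0.01, 0.258]
ft_force: [-1.2, 1.8, -2.3]
grip_width: 0.132
```

```bash
python3 look.py 5; python3 - <<'E'
from h import *
M,o=cur(); print(M[:3,3],tp(np.linalg.inv(BIN),M[:3,3]),o['ft_force'],o['grip_width'],o['joint_pos'])
f=np.load("side5.npz"); overlay("side",f['p'],[],(190,100,310,185),6,"pics/s5c.png")
E
```

```text
[0.47559781 0.13709677 0.08781327] [ 0.03399709 -0.06406517  0.08781327] [-0.07015615 -0.18100664 -0.42946921] 0.12859010577124397 [-0.55519324 -0.10365475  0.02798213  2.38410516  0.54475088  0.44031053
  0.66590277]
```

View pics/s5c.png

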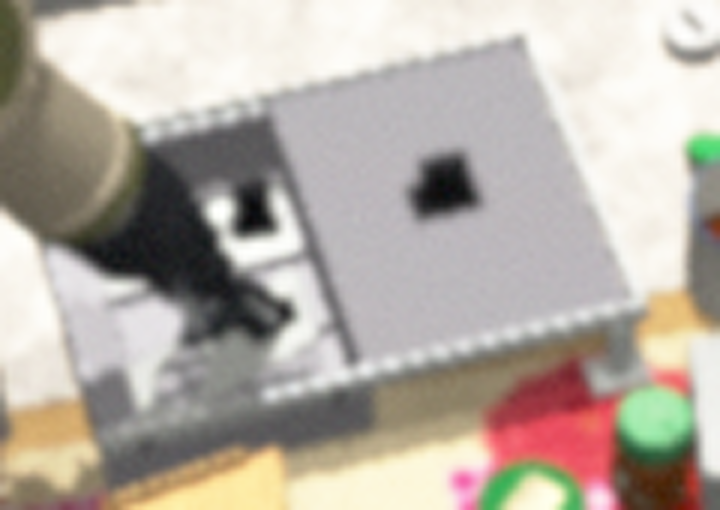

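```bash
cat > kin.py <<'E'
import numpy as np, itertools
from scipy.optimize import least_squares
from scipy.spatial.transform import Rotation as Ro
def mkT(R,p):
    M=np.eye(4);M[:3,:3]=R;M[:3,3]=p;return M
def fk(q,L,s,full=False):
    d,L1,e1,L2,e2,L3,e3,x0,z7=L
    A=lambda ax,t:mkT(Ro.from_euler(ax,t).as_matrix(),[0,0,0])
    tr=lambda x,z:mkT(np.eye(3),[x,0,z])
    M=A('z',s[0]*q[0])@tr(x0,d)@A('y',q[1])@A('z',s[1]*q[2])@tr(e1,L1)@A('y',q[3])@tr(e2,0)@A('z',s[2]*q[4])@tr(0,L2)@A('y',q[5])@tr(e3,0)
    W=M.copy()
    M=M@A('z',s[3]*q[6]+z7)@tr(0,L3)
    return (M,W) if full else M
D=[([-1.29860902,0.33281239,-0.0646874,1.46083504,0.02159741,1.34988515,-0.08850921],[0.18150025,0.59773007,0.23060377],[1.46861976e-01,9.89156799e-01,-6.19134891e-04,-6.34434955e-05]),
([-7.33073654e-01,9.78150061e-03,1.80770985e-01,2.01942601,-2.01286988e-03,1.11698601,1.09155206],[0.40337486,0.19588908,0.14692965],[-.037,.999,0,0])]
E
cat > fit.py <<'E'
from kin import *
from h import *
M,o=cur(); D.append((o['joint_pos'],o['position'],o['ee_rot']))
best=None
for s in itertools.product((1,-1),repeat=4):
  for z7 in (0,np.pi/2,np.pi,-np.pi/2):
    def res(L):
        r=[]
        for q,p,r4 in D:
            M=fk(q,[*L[:8],L[8]],s); r+=list((M[:3,3]-p)*10); r+=list(Ro.from_matrix(M[:3,:3].T@Ro.from_quat(r4).as_matrix()).as_rotvec()*1)
        return r+list(.02*np.array(L[:8])-.02*np.array([.35,.3,0,.3,0,.3,0,0]))
    f=least_squares(res,[.35,.35,0,.35,0,.3,0,0,z7])
    if best is None or f.cost<best[0]: best=(f.cost,s,f.x); print(f.cost,s,f.x.round(4))
np.savez("kin.npz",s=best[1],L=best[2])
for q,p,r4 in D:
    M,W=fk(q,best[2],best[1],True); print((M[:3,3]-p).round(4),Ro.from_matrix(M[:3,:3].T@Ro.from_quat(r4).as_matrix()).magnitude(),"wrist",W[:3,3].round(3))
E
python3 fit.py
```

```text
11.744386078400547 (1, 1, 1, 1) [ 1.8716 -1.6634  1.1047  0.7222 -0.4493  0.0264  0.5256 -1.2898 -1.4622]
11.744386078400531 (1, 1, 1, 1) [ 1.8716 -1.6634  1.1047  0.7222 -0.4493  0.0264  0.5256 -1.2898  4.821 ]
6.6923936838937 (1, 1, -1, 1) [-3.603   0.0778  0.464  -0.6037 -2.9041 -0.9104 -0.3726 -1.4189 -1.1311]
2.000547027151993 (-1, 1, 1, 1) [-1.8088  1.0624 -0.6615 -0.4304 -0.6962 -0.0531 -0.2157  0.9484  0.2241]
2.000547027150646 (-1, 1, 1, 1) [-1.8088  1.0624 -0.6615 -0.4304 -0.6962 -0.0531 -0.2157  0.9484  0.2241]
0.9241791728374553 (-1, 1, 1, -1) [-1.8088  1.0624 -0.6615 -0.4304 -0.6962 -0.0531 -0.2157  0.9484  1.3353]
0.9241791728374154 (-1, 1, 1, -1) [-1.8088  1.0624 -0.6615 -0.4304 -0.6962 -0.0531 -0.2157  0.9484  1.3353]
0.14434150258982364 (-1, 1, -1, -1) [ 0.2196  0.3888 -0.4048  0.0495  0.2246  0.2546  0.1492  1.0306  1.6668]
0.14434150258982353 (-1, 1, -1, -1) [ 0.2196  0.3888 -0.4048  0.0495  0.2246  0.2546  0.1492  1.0306 -4.6163]
[-0.0321  0.0088  0.0043] 0.2224020676469031 wrist [0.139 0.61  0.489]
[-0.0084  0.014  -0.012 ] 0.26367719334021167 wrist [0.396 0.21  0.39 ]
[ 0.0017 -0.0083  0.0077] 0.050977331363540275 wrist [0.351 0.113 0.316]
```

```bash
cat > fit2.py <<'E'
from kin import *
from h import *
M,o=cur(); D.append((o['joint_pos'],o['position'],o['ee_rot']))
Rq=[Ro.from_quat(r) for _,_,r in D]
c=[]
for s in itertools.product((1,-1),repeat=7):
  for seq in ('ZYZYZYZ',):
    def ori(x):
        r=[]
        for (q,p,_),R in zip(D,Rq):
            q=np.array(q)*s; T_=Ro.from_euler('z',q[0]+x[0])*Ro.from_euler('y',q[1])*Ro.from_euler('z',q[2]+0)*Ro.from_euler('y',q[3])*Ro.from_euler('z',q[4])*Ro.from_euler('y',q[5])*Ro.from_euler('z',q[6]+x[1])
            r+=list((T_.inv()*R).as_rotvec())
        return r
    for b in (0,1.57,3.14,-1.57):
      for t in (0,3.14): 
        f=least_squares(ori,[b,t]); c.append((f.cost,s,f.x))
c.sort(key=lambda a:a[0])
for k in c[:6]: print(k)
E
python3 fit2.py
```

```text
(np.float64(1.100577627116878e-05), (-1, 1, -1, 1, -1, 1, -1), array([3.17682919e-04, 1.57047864e+00]))
(np.float64(1.100577627116887e-05), (-1, 1, -1, 1, -1, 1, -1), array([3.17682858e-04, 1.57047864e+00]))
(np.float64(1.1005776271169023e-05), (-1, -1, -1, -1, -1, -1, -1), array([-3.14127497, -1.57111401]))
(np.float64(1.1005776271169097e-05), (-1, 1, -1, 1, -1, 1, -1), array([3.17683325e-04, 1.57047864e+00]))
(np.float64(1.1005776271169197e-05), (-1, 1, -1, 1, -1, 1, -1), array([3.17681206e-04, 1.57047864e+00]))
(np.float64(1.1005776271169245e-05), (-1, 1, -1, 1, -1, 1, -1), array([6.28350299, 1.57047864]))
```

```bash
cat > kin2.py <<'E'
from kin import *
s=np.array([-1,1,-1,1,-1,1,-1])
def frames(q):
    q=np.array(q)*s; R=[]; T_=Ro.identity()
    for ax,a in zip('zyzyzyz',q):
        T_=T_*Ro.from_euler(ax,a); R.append(T_.as_matrix())
    return R
def basis(q):
    R=frames(q)
    # d(z0), L1 along R3 z, e1 R3 x, e1' R4 x , L2 R5 z, w R6 x, L3 R7 z
    return np.stack([[0,0,1.],R[2][:,2],R[2][:,0],R[3][:,0],R[4][:,2],R[5][:,0],R[6][:,2]],1)
E
cat > fit3.py <<'E'
from kin2 import *
from h import *
M,o=cur(); D.append((o['joint_pos'],o['position'],o['ee_rot']))
A=np.vstack([basis(q) for q,_,_ in D]); b=np.hstack([p for _,p,_ in D])
for cols in ([0,1,4,6],[0,1,2,3,4,6],[0,1,4,5,6],[0,1,2,3,4,5,6]):
    x,r,rk,sv=np.linalg.lstsq(A[:,cols],b,rcond=None); print(cols,x.round(4),"resid",(A[:,cols]@x-b).round(4))
E
python3 fit3.py
```

```text
[0, 1, 4, 6] [0.2624 0.4992 0.4782 0.405 ] resid [-0.0422  0.0155 -0.0067 -0.036   0.0312 -0.0019 -0.005   0.034   0.0086]
[0, 1, 2, 3, 4, 6] [ 0.3586  0.4769 -0.022   0.0363  0.5166  0.4336] resid [-0.0432  0.017   0.003  -0.0393  0.0289 -0.006  -0.003   0.0282  0.0029]
[0, 1, 4, 5, 6] [0.2772 0.5044 0.5171 0.0391 0.4038] resid [-0.042   0.016   0.0056 -0.0395  0.029   0.0023  0.0007  0.0166 -0.0079]
[0, 1, 2, 3, 4, 5, 6] [0.2594 0.4814 0.0537 0.0012 0.5058 0.074  0.3577] resid [-0.0432  0.0133 -0.0038 -0.0326  0.0333  0.0112  0.0012  0.0096 -0.0074]
```

```bash
cat > fit3.py <<'E'
from kin2 import *
from h import *
M,o=cur(); D.append((o['joint_pos'],o['position'],o['ee_rot']))
def B2(q):
    R=frames(q); return np.stack([[0,0,1.],R[2][:,2],R[2][:,0],R[3][:,0],R[4][:,2],R[5][:,0],R[6][:,2],R[1][:,1],R[3][:,1],R[5][:,1]],1)
A=np.vstack([B2(q) for q,_,_ in D]); b=np.hstack([p for _,p,_ in D])
for cols in ([0,1,4,6,7],[0,1,4,6,7,8],[0,1,4,5,6,7],[0,1,4,5,6,7,8],[0,1,2,3,4,6,7]):
    x,r,rk,sv=np.linalg.lstsq(A[:,cols],b,rcond=None); print(cols,x.round(4),"resid",(A[:,cols]@x-b).round(4))
E
python3 fit3.py
```

```text
[0, 1, 4, 6, 7] [ 0.2497  0.4609  0.4869  0.3484 -0.0452] resid [-0.0003 -0.0004 -0.001   0.0009  0.0015 -0.0001 -0.0002 -0.001   0.0011]
[0, 1, 4, 6, 7, 8] [ 0.2584  0.4487  0.49    0.3434 -0.0219 -0.0237] resid [-0.      0.      0.     -0.      0.      0.      0.     -0.0001 -0.0001]
[0, 1, 4, 5, 6, 7] [ 0.2502  0.4612  0.4881  0.0012  0.3486 -0.045 ] resid [-0.0005 -0.0003 -0.0006  0.0006  0.0016 -0.     -0.0001 -0.0014  0.0007]
[0, 1, 4, 5, 6, 7, 8] [ 2.585e-01  4.484e-01  4.899e-01 -2.000e-04  3.432e-01 -2.150e-02
 -2.410e-02] resid [-0. -0. -0.  0. -0.  0.  0.  0. -0.]
[0, 1, 2, 3, 4, 6, 7] [ 0.2161  0.4774 -0.0037 -0.0158  0.4818  0.3473 -0.0451] resid [ 0.0003 -0.0002 -0.0001 -0.0003  0.001   0.0003  0.0001 -0.0006 -0.0002]
```

```bash
cat >> kin2.py <<'E'
C=np.array([0.2584,0.4487,0.49,0.3434,-0.0219,-0.0237])
lo=np.array([-2.6,-.5,-1.47,.16,-1.27,.06,-2.6]);hi=np.array([2.6,2.12,1.34,2.42,4.41,2.06,2.6])
def fkp(q):
    R=frames(q); return np.stack([[0,0,1.],R[2][:,2],R[4][:,2],R[6][:,2],R[1][:,1],R[3][:,1]],1)@C, R[6]@Ro.from_euler('z',1.5705).as_matrix()
def ik(M,q0,w=.002,n=12,seed=0):
    best=None; rng=np.random.default_rng(seed)
    for k in range(n):
        g=np.clip(np.array(q0)+(rng.normal(0,.4,7) if k else 0),lo+.01,hi-.01)
        def f(q):
            p,R=fkp(q); return np.r_[(p-M[:3,3])*10,Ro.from_matrix(R.T@M[:3,:3]).as_rotvec(),w*(q-q0)]
        r=least_squares(f,g,bounds=(lo,hi)); e=f(r.x)[:6]
        c=(np.linalg.norm(e[:3])/10,np.linalg.norm(e[3:])); 
        if best is None or r.cost<best[0]: best=(r.cost,r.x,c)
    return best[1],best[2]
E
cat > reach.py <<'E'
from kin2 import *
from h import *
M,o=cur(); q0=o['joint_pos']
for bay,yb in (("L",.066),("R",-.066)):
    Bt=bayT(RACK,yb)
    for rel in (0,-10,-20,-30,-40):   # tool pitch relative to plate
        R=Ro.from_matrix(Bt[:3,:3])*Ro.from_euler('y',-rel,degrees=True)
        Rt=R.as_matrix()@np.diag([-1,1,-1.])
        # grasp point in bay coords (.052,0,.035), tcp=19mm ahead
        for up in (0,.05):
            g=tp(Bt,[.055,0,.035+up]); p=g+Rt[:,2]*.019
            q,e=ik(mk(Rt,p),q0); print(bay,rel,up,"err mm %.1f deg %.2f"%(e[0]*1e3,np.degrees(e[1])),q.round(2),"d",round(np.linalg.norm(p-.3434*Rt[:,2]-[0,0,.2584]),3))
E
python3 reach.py
```

```text
L 0 0 err mm 0.0 deg 0.00 [-0.5  -0.26  0.34  2.33  0.32  0.66  1.1 ] d 0.383
L 0 0.05 err mm 0.0 deg 0.00 [-0.52 -0.39  0.31  2.31  0.34  0.81  1.08] d 0.39
L -10 0 err mm 0.0 deg 0.00 [-0.46 -0.14  0.34  2.2   0.14  0.83  1.28] d 0.438
L -10 0.05 err mm 0.0 deg 0.00 [-0.51 -0.26  0.35  2.18  0.19  0.96  1.23] d 0.444
L -20 0 err mm 0.0 deg 0.00 [-0.35 -0.01  0.27  2.06  0.02  1.    1.39] d 0.492
L -20 0.05 err mm 0.0 deg 0.00 [-0.43 -0.12  0.33  2.05  0.06  1.11  1.35] d 0.496
L -30 0 err mm 0.0 deg 0.00 [-0.23  0.12  0.19  1.93 -0.04  1.18  1.45] d 0.543
L -30 0.05 err mm 0.0 deg 0.00 [-0.32  0.03  0.26  1.92 -0.02  1.28  1.43] d 0.544
L -40 0 err mm 0.0 deg 0.00 [-0.14  0.25  0.12  1.79 -0.06  1.36  1.47] d 0.59
L -40 0.05 err mm 0.0 deg 0.00 [-0.21  0.16  0.18  1.8  -0.06  1.44  1.46] d 0.589
R 0 0 err mm 0.0 deg 0.00 [-0.58 -0.34  0.76  2.32  0.31  0.66  1.47] d 0.395
R 0 0.05 err mm 0.0 deg 0.00 [-0.52 -0.47  0.65  2.29  0.36  0.81  1.41] d 0.403
R -10 0 err mm 0.0 deg 0.00 [-0.38 -0.14  0.59  2.18  0.06  0.82  1.66] d 0.449
R -10 0.05 err mm 0.0 deg 0.00 [-0.49 -0.3   0.65  2.17  0.2   0.96  1.54] d 0.455
R -20 0 err mm 0.0 deg 0.00 [-0.17  0.01  0.41  2.04 -0.02  1.    1.72] d 0.502
R -20 0.05 err mm 0.0 deg 0.00 [-0.31 -0.11  0.52  2.04  0.05  1.11  1.66] d 0.506
R -30 0 err mm 0.0 deg 0.00 [-0.05  0.14  0.29  1.91 -0.03  1.18  1.72] d 0.552
R -30 0.05 err mm 0.0 deg 0.00 [-0.15  0.05  0.38  1.91 -0.01  1.28  1.71] d 0.553
R -40 0 err mm 0.0 deg 0.00 [ 0.03  0.27  0.2   1.78 -0.02  1.36  1.71] d 0.599
R -40 0.05 err mm 0.0 deg 0.00 [-0.04  0.18  0.27  1.78 -0.01  1.44  1.71] d 0.597
```

```bash
python3 - <<'E'
from h import *
M,o=cur(); print(Ro.from_matrix(M[:3,:3]@np.diag([-1,1,-1.])).as_euler('ZYX',degrees=True))
W=[(tcp_from_low(BIN,-.046,-.062,.012,32,4.2),3),(tcp_from_low(BIN,-.046,-.062,.10,32,4.2),3)]
rows(M,W)
E
```

```text
[  3.88468082 -29.93308016   0.18957986]
[-0.0064, 0.0007, 0.0017, 0.0, -0.7, -0.1] 
[-0.0064, 0.0007, 0.0019, 0.0, -0.7, -0.1] 
[-0.0063, 0.0007, 0.0018, 0.0, -0.7, -0.1] 
[-0.0156, 0.0, -0.0249, 0.0, 0.0, 0.0] 
[-0.0155, 0.0, -0.0248, 0.0, 0.0, 0.0] 
[-0.0156, 0.0, -0.0249, 0.0, 0.0, 0.0]
```

Request:
move_arm:
  deltas:
    - [-0.0064,0.0007,0.0018,0,-0.7,0,-1]
    - [-0.0064,0.0007,0.0018,0,-0.7,0,-1]
    - [-0.0064,0.0007,0.0018,0,-0.7,-0.2,-1]
    - [0,0,0,0,0,0,-1]

```text
clock: 7.6
position: [0.4948, 0.142, 0.0935]
ee_rot: [-0.036, 0.96, 0.011, 0.277]
ft_force: [-0.2, 0.0, -1.3]
grip_width: 0.124
```

```bash
python3 look.py 6; python3 - <<'E'
from h import *
M,o=cur(); print(Ro.from_matrix(M[:3,:3]@np.diag([-1,1,-1.])).as_euler('ZYX',degrees=True))
print(M[:3,3],tp(np.linalg.inv(BIN),M[:3,3]),o['ft_force'],o['grip_width'],o['joint_pos'])
f=np.load("side6.npz"); overlay("side",f['p'],[],(190,100,310,185),6,"pics/s6c.png")
E
```

```text
[  4.23729435 -32.10900456   0.08753445]
[0.49437238 0.14177951 0.09331745] [ 0.0530642  -0.06077002  0.09331745] [-0.60589968  0.30862517 -0.53957239] 0.1303726110568409 [-0.54149287 -0.07977662  0.01751044  2.36629768  0.61878946  0.40968151
  0.60459079]
```

View pics/s6c.png

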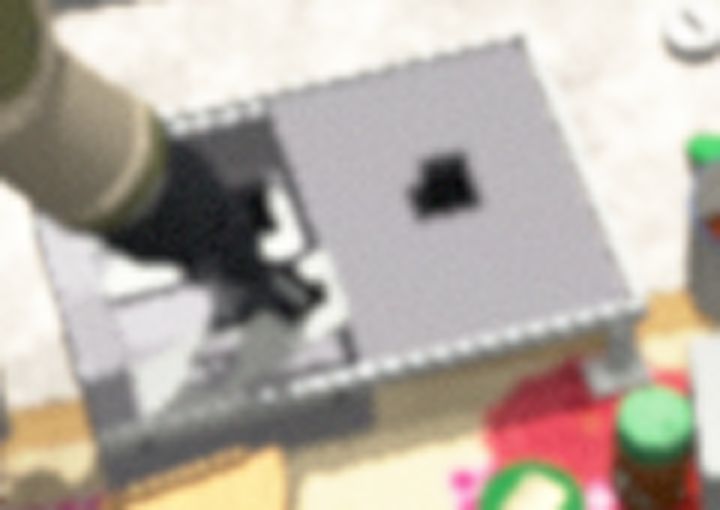

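Request:
move_arm:
  deltas:
    - [-0.0034,0,0.002,0,0,0,-1]
    - [-0.0053,0,-0.0085,0,0,0,-1]
    - [-0.0053,0,-0.0085,0,0,0,-1]
    - [-0.0053,0,-0.0085,0,0,0,-1]
    - [-0.0053,0,-0.0085,0,0,0,-1]

```text
clock: 8.32
position: [0.4983, 0.142, 0.1344]
ee_rot: [-0.036, 0.96, 0.011, 0.277]
ft_force: [1.1, -0.3, -0.4]
grip_width: 0.129
```

Request:
move_arm:
  deltas:
    - [-0.008,0,-0.0127,0,0,0,-1]
    - [-0.008,0,-0.0127,0,0,0,-1]
    - [-0.0106,0,-0.017,0,0,0,-1]
    - [-0.0106,0,-0.017,0,0,0,-1]
    - [-0.0106,0,-0.017,0,0,0,-1]

```text
clock: 8.95
position: [0.4981, 0.1419, 0.2253]
ee_rot: [-0.036, 0.96, 0.011, 0.277]
ft_force: [0.6, -0.1, -1.7]
grip_width: 0.131
```

```bash
python3 look.py 7; python3 - <<'E'
from h import *
M,o=cur(); print(Ro.from_matrix(M[:3,:3]@np.diag([-1,1,-1.])).as_euler('ZYX',degrees=True))
print(M[:3,3],o['ft_force'],o['grip_width'],o['joint_pos'])
E
```

```text
[  4.16916843 -32.35878189   0.24753946]
[0.49913491 0.14259467 0.22697992] [ 0.73982792  0.09738044 -0.17938978] 0.12697185308327877 [-0.59033091 -0.27755973  0.06153594  2.20771958  0.38093603  0.72719135
  0.89418986]
```

View pics/side7.png

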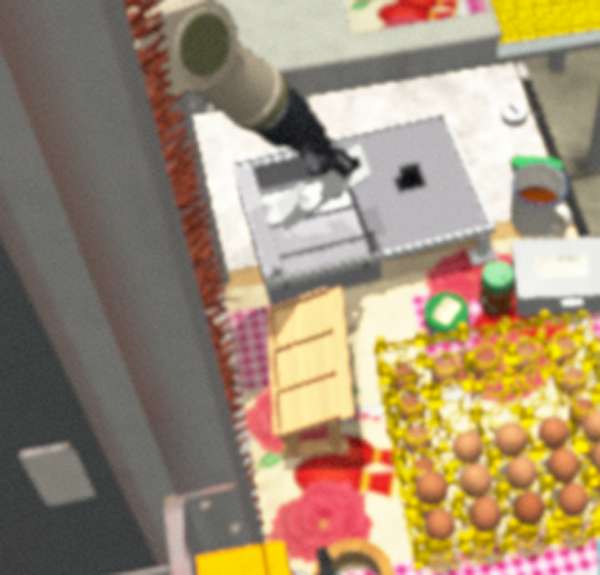

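View pics/top7.png

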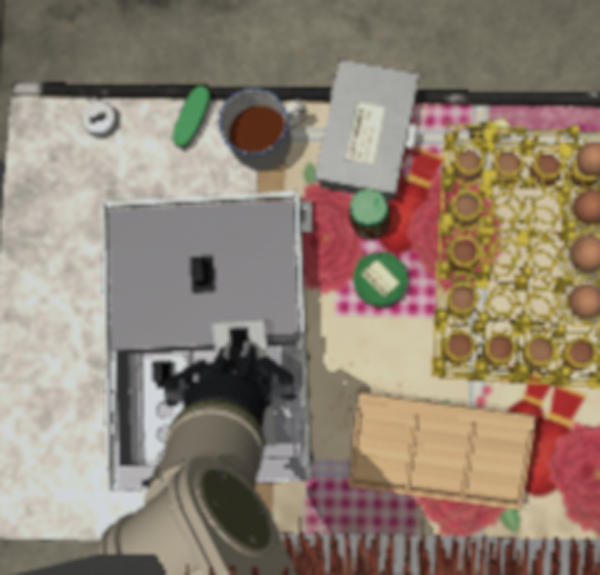

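```bash
python3 - <<'E'
from kin2 import *
from h import *
M,o=cur(); q=o['joint_pos']; R=frames(q)
sh=np.array([0,0,C[0]]); el=sh+C[4]*R[1][:,1]+C[1]*R[2][:,2]; el2=el+C[5]*R[3][:,1]; wr=el2+C[2]*R[4][:,2]
print("sh",sh,"el",el.round(3),el2.round(3),"wr",wr.round(3),"fk err",fkp(q)[0]-o['position'])
pts=[]
for n in("top","side"):
    P=cloud(n,np.load(n+"0.npz")['d']).reshape(-1,3); P=P[~np.isnan(P[:,0])]; pts.append(P)
P=np.vstack(pts); P=P[(P[:,2]>.05)&(P[:,2]<1.3)&(P[:,0]<.34)]
def dist(a,b):
    t=np.clip(((P-a)@(b-a))/((b-a)@(b-a)),0,1); d=np.linalg.norm(P-a-t[:,None]*(b-a),axis=1); i=d.argsort()[:400]; return d.min(),(d<.05).sum(),P[d.argmin()].round(3)
print("upper",dist(sh,el),"fore",dist(el2,wr),"tool",dist(wr,o['position']-.15*R[6][:,2]))
m=(P[:,1]>.1); 
for z in np.arange(.2,1.2,.15):
    k=m&(abs(P[:,2]-z)<.05); print(z.round(2),k.sum(),np.percentile(P[k],[2,50,98],axis=0)[:,:2].round(3).tolist() if k.sum() else '')
E
```

```text
sh [0.     0.     0.2584] el [-0.09  -0.087  0.69 ] [-0.078 -0.107  0.69 ] wr [0.316 0.128 0.517] fk err [ 7.29888967e-05 -1.17561990e-05 -5.09502260e-05]
upper (np.float64(0.14410051467557175), np.int64(0), array([ 0.142, -0.023,  0.264])) fore (np.float64(0.01233301481975358), np.int64(810), array([0.157, 0.019, 0.587])) tool (np.float64(0.015136716161384301), np.int64(440), array([0.308, 0.14 , 0.516]))
0.2 342 [[0.156, 0.101], [0.298, 0.14], [0.312, 0.945]]
0.35 393 [[0.163, 0.105], [0.299, 0.14], [0.312, 0.18]]
0.5 639 [[0.192, 0.11], [0.295, 0.139], [0.311, 0.181]]
0.65 1079 [[0.172, 0.117], [0.282, 0.142], [0.311, 0.182]]
0.8 1771 [[0.218, 0.108], [0.283, 0.138], [0.311, 0.183]]
0.95 3730 [[0.251, 0.101], [0.295, 0.136], [0.311, 0.184]]
1.1 1191 [[0.288, 0.101], [0.299, 0.115], [0.308, 0.142]]
```

```bash
cat >> h.py <<'E'
def bay_tcp(yb,dx=.004,up=0,dy=0,a=.052,h=.016,rel=0):
    Bt=bayT(RACK,yb); R=Bt[:3,:3]@np.diag([-1,1,-1.]); return mk(R,tp(Bt,[a+dx,dy,h+up]))
E
python3 - <<'E'
from h import *
M,o=cur()
rows(M,[(bay_tcp(.066,.01,.09),5),(bay_tcp(.066,.004,.04),3)])
print(bay_tcp(.066,.004,.04)[:3,3])
E
```

```text
[0.0116, -0.0303, -0.0068, 1.0, 1.5, 1.7] 
[0.0108, -0.0308, -0.0059, 1.0, 1.4, 1.7] 
[0.0101, -0.0312, -0.0051, 0.9, 1.5, 1.7] 
[0.0093, -0.0316, -0.0044, 1.0, 1.5, 1.7] 
[0.0084, -0.0318, -0.0036, 1.0, 1.4, 1.7] 
[0.002, 0.0, 0.0167, 0.0, 0.0, 0.0] 
[0.002, 0.0, 0.0166, 0.0, 0.0, 0.0] 
[0.002, 0.0, 0.0167, 0.0, 0.0, 0.0] 
[ 0.45924713 -0.01518495  0.17611623]
```

Request:
move_arm:
  deltas:
    - [0.0116,-0.0303,-0.0068,1,1.5,1.7,-1]
    - [0.0108,-0.0308,-0.0059,1,1.4,1.7,-1]
    - [0.0101,-0.0312,-0.0051,1,1.5,1.7,-1]
    - [0.0093,-0.0316,-0.0044,1,1.5,1.7,-1]
    - [0.0084,-0.0318,-0.0036,1,1.4,1.7,-1]
    - [0.002,0,0.0167,0,0,0,-1]
    - [0.002,0,0.0167,0,0,0,-1]
    - [0,0,0,0,0,0,-1]

```text
clock: 10.05
position: [0.452, -0.0157, 0.1879]
ee_rot: [0.047, 0.976, -0.013, 0.213]
ft_force: [0.7, -0.4, -1.4]
grip_width: 0.134
```

```bash
cat > look2.py <<'E'
from h import *
import sys
t=sys.argv[1]; yb=float(sys.argv[2])
M,o=cur(); print(Ro.from_matrix(M[:3,:3]@np.diag([-1,1,-1.])).as_euler('ZYX',degrees=True))
Bt=bayT(RACK,yb); print(M[:3,3],"tcp in bay",tp(np.linalg.inv(Bt),M[:3,3]).round(4),o['ft_force'],o['grip_width'],o['joint_pos'])
for n,box,s in (("side",(195,150,265,245),6),("top",(225,195,325,275),7)):
    p,d=viewer.camera(n); np.savez(f"{n}{t}.npz",p=p,d=d); overlay(n,p,[] ,box,s,f"pics/{n}{t}r.png")
E
python3 look2.py 8 .066
```

```text
[ -5.43179488 -24.67524381  -0.35239841]
[ 0.4519953  -0.01572303  0.18794154] tcp in bay [ 0.0545 -0.0012  0.0697] [ 0.68960632 -0.37597184 -1.40434059] 0.1342405907603768 [-0.48469388 -0.38375278  0.27652307  2.3021605   0.32052469  0.81915456
  1.09493034]
```

View pics/side8r.png

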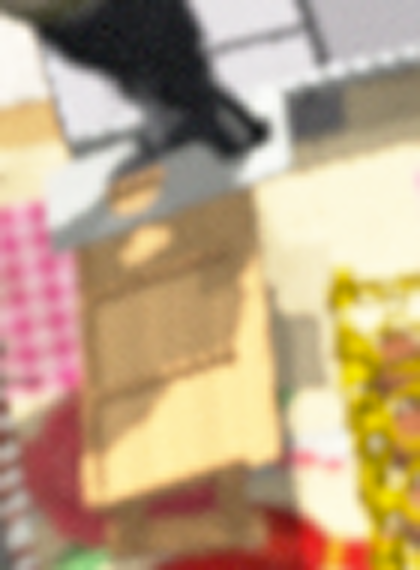

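View pics/top8r.png

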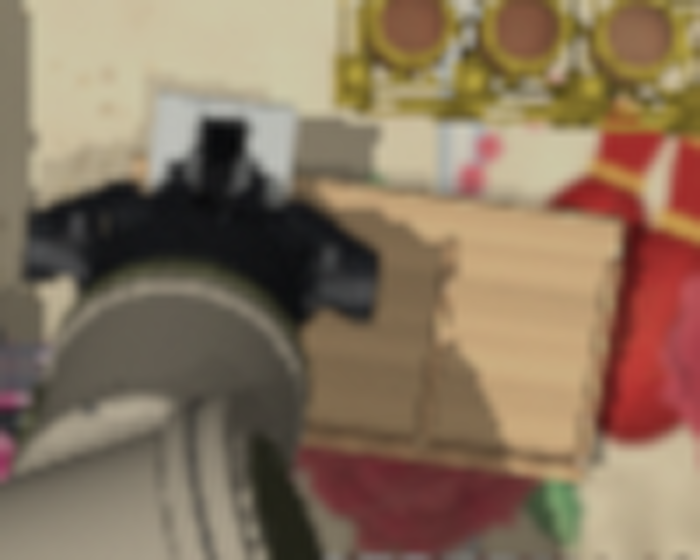

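```bash
cat >> h.py <<'E'
def plate_from_tcp(M,a=.052,h=.016):
    R=M[:3,:3]@np.diag([-1,1,-1.]); return mk(R,M[:3,3]-R@[a,0,h])
def platelines(Pm):
    return [((0,0,255),tp(Pm,[[-.075,-.027,.004],[.075,-.027,.004],[.075,.027,.004],[-.075,.027,.004],[-.075,-.027,.004]])),
            ((255,0,255),tp(Pm,[[.039,-.006,.046],[.065,-.006,.046],[.065,.006,.046],[.039,.006,.046],[.039,-.006,.046]]))]
E
python3 - <<'E'
from h import *
M,o=cur(); Pm=plate_from_tcp(M)
for n,box,s in (("side",(195,150,265,245),6),("top",(225,195,325,275),7)):
    f=np.load(n+"8.npz"); overlay(n,f['p'],platelines(Pm)+racklines(RACK),box,s,f"pics/{n}8o.png")
E
```

```text
(no output)
```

View pics/side8o.png

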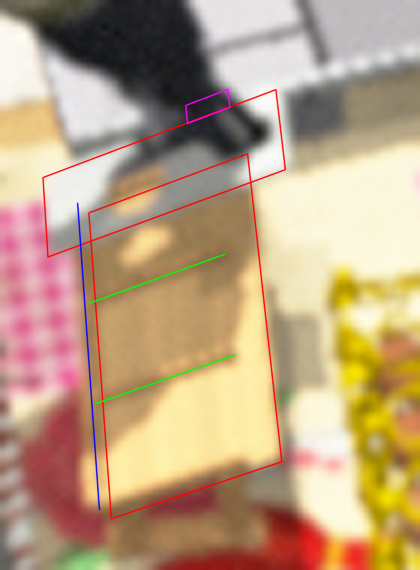

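View pics/top8o.png

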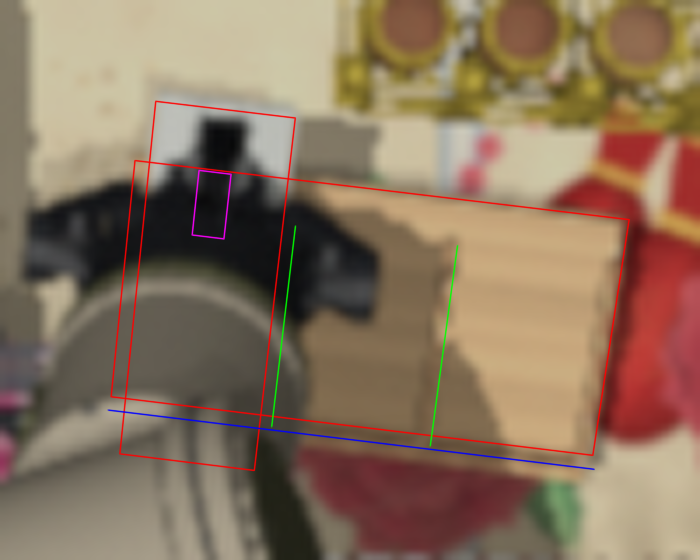

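```bash
python3 - <<'E'
from h import *
M,o=cur()
rows(M,[(bay_tcp(.066,.001,.010,.001),4),(bay_tcp(.066,.001,-.002,.001),4)])
E
```

```text
[0.0007, 0.0005, 0.0112, -0.1, 0.0, 0.0] 
[0.0006, 0.0005, 0.0113, 0.0, -0.1, 0.0] 
[0.0007, 0.0005, 0.0112, -0.1, 0.0, 0.0] 
[0.0007, 0.0005, 0.0112, -0.1, -0.1, 0.1] 
[0.0, 0.0, 0.003, 0.0, 0.0, 0.0] 
[0.0, 0.0, 0.003, 0.0, 0.0, 0.0] 
[0.0, 0.0, 0.003, 0.0, 0.0, 0.0] 
[0.0, 0.0, 0.003, 0.0, 0.0, 0.0]
```

Request:
move_arm:
  deltas:
    - [0.0004,0.0005,0.0112,-0.1,-0.1,0,-1]
    - [0.0004,0.0005,0.0112,-0.1,-0.1,0,-1]
    - [0.0004,0.0005,0.0112,-0.1,0,0,-1]
    - [0.0004,0.0005,0.0112,0,0,0,-1]
    - [0,0,0,0,0,0,-1]

```text
clock: 10.78
position: [0.4701, -0.0154, 0.147]
ee_rot: [0.046, 0.975, -0.011, 0.216]
ft_force: [-0.2, -1.0, -0.5]
grip_width: 0.13
```

```bash
python3 look2.py 9 .066; python3 - <<'E'
from h import *
M,o=cur(); Pm=plate_from_tcp(M)
for n,box,s in (("side",(195,150,265,245),6),("top",(225,195,325,275),7)):
    f=np.load(n+"9.npz"); overlay(n,f['p'],platelines(Pm),box,s,f"pics/{n}9o.png")
E
```

```text
[ -5.42114786 -24.92310274  -0.05049075]
[ 0.4700978  -0.01537936  0.14699226] tcp in bay [0.0535 0.0008 0.025 ] [-0.19726005 -0.9518715  -0.53782777] 0.1300241216785944 [-0.49276075 -0.28234403  0.31717842  2.32779354  0.31681335  0.68233293
  1.10080337]
```

View pics/side9o.png

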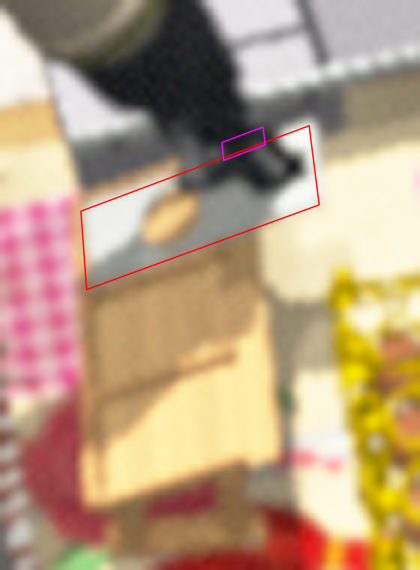

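View pics/top9o.png

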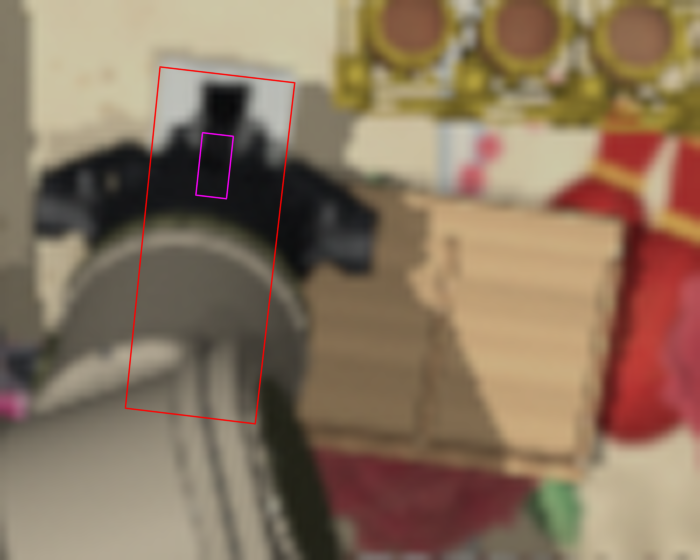

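Request:
move_arm:
  deltas:
    - [0.001,0,0.0025,0,0,0,-1]
    - [0,0,0.0025,0,0,0,-1]
    - [0,0,0.002,0,0,0,-1]
    - [0,0,0,0,0,0,-1]

```text
clock: 11.38
position: [0.4724, -0.0155, 0.1412]
ee_rot: [0.046, 0.975, -0.01, 0.216]
ft_force: [-0.3, -0.1, -1.0]
grip_width: 0.127
```

Request:
move_arm:
  deltas:
    - [0,0,0.001,0,0,0,-1]
    - [0,0,0.001,0,0,0,-1]
    - [0,0,0,0,0,0,-1]

```text
clock: 11.75
position: [0.4733, -0.0155, 0.1395]
ee_rot: [0.046, 0.975, -0.01, 0.216]
ft_force: [-0.2, 0.1, -2.4]
grip_width: 0.13
```

Request:
move_arm:
  deltas:
    - [0,0,0.001,0,0,0,-1]
    - [0,0,0.001,0,0,0,-1]
    - [0,0,0,0,0,0,-1]

```text
clock: 12.12
position: [0.4744, -0.0154, 0.1384]
ee_rot: [0.046, 0.975, -0.01, 0.217]
ft_force: [-7.1, 1.2, 8.9]
grip_width: 0.129
```

```bash
python3 look2.py 10 .066
```

```text
[ -5.45452055 -25.05014022   0.0312379 ]
[ 0.47437817 -0.0154027   0.13835274] tcp in bay [0.0537 0.0012 0.0154] [-7.10859873  1.17385305  8.92857266] 0.12888028711286004 [-0.49403085 -0.25822896  0.32564461  2.33178125  0.31465302  0.65098937
  1.10258941]
```

View pics/side10r.png

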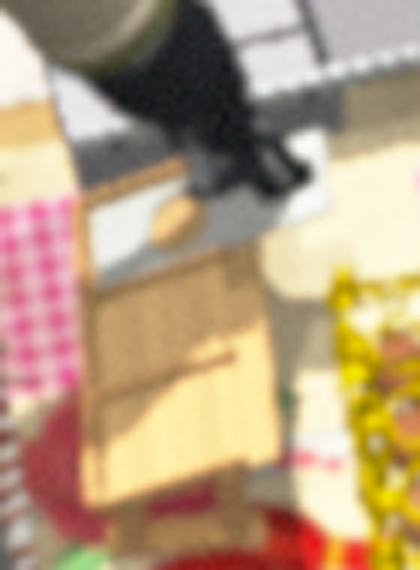

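Request:
move_arm:
  deltas:
    - [0,0,-0.001,0,0,0,-1]
    - [0.001,0,0,0,0,0,-1]
    - [0.001,0,0,0,0,0,-1]
    - [0.001,0,0,0,0,0,-1]
    - [0,0,0,0,0,0,-1]

```text
clock: 12.85
position: [0.4709, -0.0153, 0.1373]
ee_rot: [0.046, 0.975, -0.01, 0.216]
ft_force: [-0.6, 0.0, -1.3]
grip_width: 0.132
```

Request:
move_arm:
  deltas:
    - [0.001,0,0,0,0,0,-1]
    - [0.001,0,0,0,0,0,-1]
    - [0.001,0,0,0,0,0,-1]
    - [0,0,0,0,0,0,-1]

```text
clock: 13.35
position: [0.4698, -0.0151, 0.1375]
ee_rot: [0.046, 0.975, -0.01, 0.218]
ft_force: [5.1, -1.5, 2.4]
grip_width: 0.132
```

Request:
move_arm:
  deltas:
    - [-0.001,0,0.0005,0,0,0,-1]
    - [0,0,0,0,0,0,-0.4]
    - [0,0,0,0,0,0,-0.2]
    - [0,0,0,0,0,0,-0.2]
    - [0,0,-0.02,0,0,0,-0.2]
    - [0,0,-0.03,0,0,0,-0.2]
    - [0,0,-0.04,0,0,0,-0.2]
    - [0,0,-0.02,0,0,0,-0.2]

```text
clock: 14.35
position: [0.4229, -0.0103, 0.2375]
ee_rot: [0.046, 0.975, -0.01, 0.217]
ft_force: [-12.6, -1.7, 5.3]
grip_width: 0.403
```

```bash
python3 look2.py 11 .066; python3 look.py 11b
```

```text
[ -5.40709884 -25.10638292   0.05517489]
[ 0.42291172 -0.01025318  0.23746098] tcp in bay [0.0487 0.0014 0.1271] [-12.622054    -1.74784496   5.33430366] 0.402970952770672 [-0.40261779 -0.5001111   0.16331565  2.27548207  0.26744061  0.9574207
  1.12420345]
```

View pics/side11r.png

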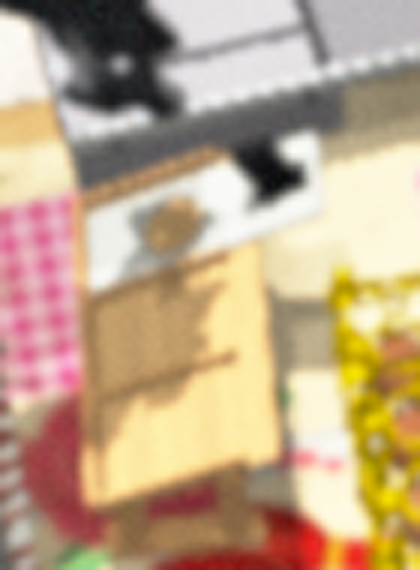

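View pics/top11b.png

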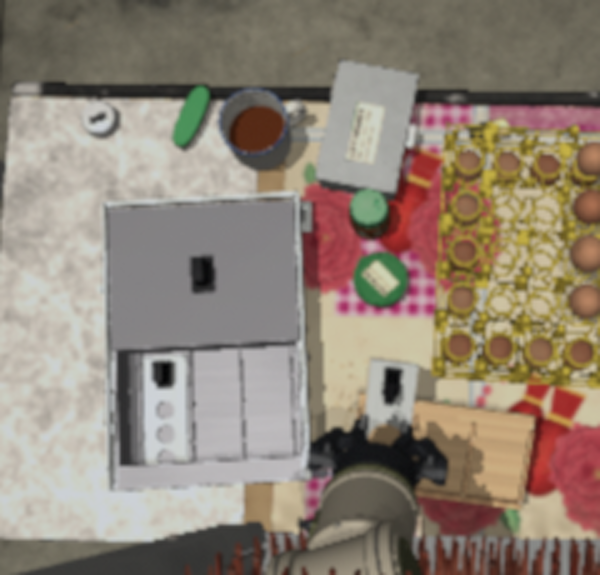

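```bash
python3 - <<'E'
from h import *
M,o=cur()
a=mk(toolR(4.2,-5),tp(BIN,[.04,-.06,.22])); b=mk(toolR(4.2,0),tp(BIN,[.058,.063,.13]))
rows(M,[(a,5),(b,4)])
E
```

```text
[-0.0066, 0.0315, 0.0064, -0.3, 6.0, -1.9] 
[-0.0082, 0.0313, 0.0058, -0.4, 6.0, -2.0] 
[-0.0099, 0.0309, 0.0051, -0.3, 6.0, -1.9] 
[-0.0114, 0.0305, 0.0042, -0.4, 6.0, -1.9] 
[-0.0128, 0.0301, 0.003, -0.3, 6.0, -2.0] 
[-0.0065, 0.0307, 0.022, 0.0, -1.3, 0.0] 
[-0.006, 0.0308, 0.0222, 0.0, -1.2, 0.0] 
[-0.0055, 0.0307, 0.0223, 0.0, -1.3, 0.0] 
[-0.005, 0.0307, 0.0224, 0.0, -1.2, 0.0]
```

Request:
move_arm:
  deltas:
    - [-0.012,0.02,0.0,0,4,-1,-0.2]
    - [-0.0066,0.0315,0.0064,-0.3,6,-2,-0.2]
    - [-0.0085,0.031,0.0058,-0.3,6,-2,-0.2]
    - [-0.0099,0.031,0.005,-0.4,6,-2,-0.2]
    - [-0.0114,0.03,0.004,-0.4,5,-2,-0.2]

```text
clock: 15.18
position: [0.4799, 0.1311, 0.2243]
ee_rot: [-0.031, 0.999, -0.004, -0.02]
ft_force: [0.2, -0.3, -0.0]
grip_width: 0.401
```

```bash
python3 - <<'E'
from h import *
M,o=cur(); print(M[:3,3],o['ft_force'],o['joint_pos'])
b=mk(toolR(4.2,0),tp(BIN,[.058,.063,.13])); b2=mk(toolR(4.2,0),tp(BIN,[.058,.063,.065]))
rows(M,[(b,3),(b2,2)])
# measure plate 3 from top11b, plate1 placement
P=cloud("top",np.load("top11b.npz")['d']); p=np.load("top11b.npz")['p'].astype(int); I=np.linalg.inv(BIN); Q=tp(I,P)
m=(abs(Q[...,0]-.05)<.04)&(abs(Q[...,1]-.062)<.03)&(Q[...,2]>.02)&(Q[...,2]<.065)&(p.max(2)<70); print("blk3",m.sum(),Q[m].min(0),Q[m].max(0),np.median(Q[m],0))
f=lambda a,b:(100-.5+a/2.5,60-.5+b/2.5)
for nm,a,b,z in (("blk top",163,372,.05),("tl",153,361,.05),("br",173,386,.05)): print(nm,tp(I,plane_px("top",*f(a,b),z)).round(4))
pm=mk(bayT(RACK,.066)[:3,:3],tp(bayT(RACK,.066),[0,0,0]))
for n,box,s in (("side",(195,150,265,245),6),("top",(225,195,325,275),7)):
    im,d=viewer.camera(n); np.savez(n+"12.npz",p=im,d=d); overlay(n,im,platelines(pm),box,s,f"pics/{n}12o.png")
E
```

```text
[0.47988595 0.13108793 0.22433873] [ 0.19484226 -0.2910593  -0.02552973] [-0.55533165  0.08008886  0.21261044  1.77925613 -0.02286475  1.32397718
  1.29578552]
[-0.0075, 0.0447, 0.0309, -0.1, -0.8, -0.2] 
[-0.0071, 0.0447, 0.0311, -0.1, -0.7, -0.2] 
[-0.007, 0.0445, 0.0312, -0.1, -0.8, -0.2] 
[0.0, 0.0, 0.0325, 0.0, 0.0, 0.0] 
[0.0, 0.0, 0.0325, 0.0, 0.0, 0.0] 
blk3 48 [0.04420886 0.05734688 0.02004936] [0.08578183 0.08746191 0.05473836] [0.05696944 0.06042823 0.04606245]
blk top [0.0577 0.0587 0.05  ]
tl [0.0716 0.0705 0.05  ]
br [0.0402 0.0471 0.05  ]
```

View pics/side12o.png

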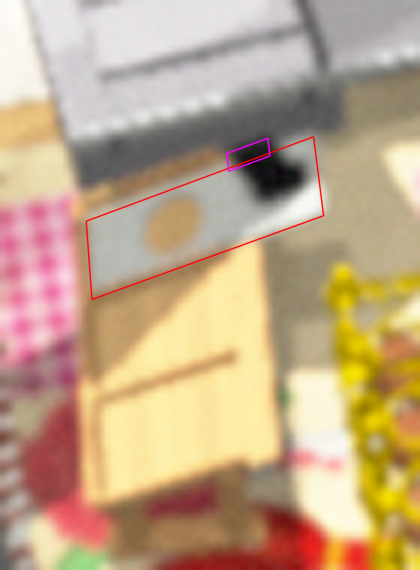

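View pics/top12o.png

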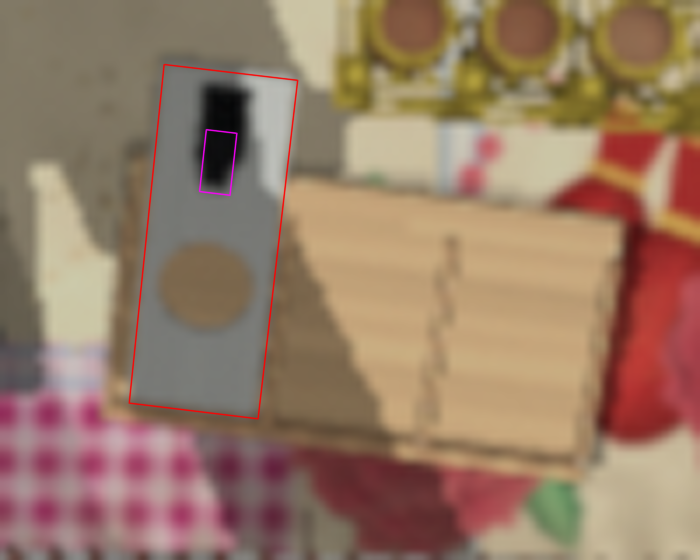

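```bash
cat >> h.py <<'E'
def G(rel=-12,a=.052,h=.036):
    R=Ro.from_euler('y',-rel,degrees=True).as_matrix()@np.diag([-1,1,-1.]); return mk(R,np.array([a,0,h])+R[:,2]*.019)
def plate_bin(low,y,z,pitch):
    """plate pose with low end bottom at bin (low,y,z)"""
    R=Ro.from_euler('y',-pitch,degrees=True).as_matrix(); return BIN@mk(R,np.array([low,y,z])+R@[.075,0,0])
E
python3 - <<'E'
from h import *
M,o=cur(); g=G()
low=.0575-.127
up=lambda z:(plate_bin(low,.062,z,0)@g)
rows(M,[(up(.12),4),(up(.052),2),(up(.004),3)]); print(tp(np.linalg.inv(BIN),up(.004)[:3,3]))
E
```

```text
[-0.0045, 0.0328, 0.0209, -0.1, 2.4, -0.1] 
[-0.0054, 0.0327, 0.0207, -0.1, 2.4, -0.2] 
[-0.0064, 0.0327, 0.0205, -0.1, 2.4, -0.1] 
[-0.0073, 0.0326, 0.0204, 0.0, 2.4, -0.1] 
[-0.0071, 0.0, 0.0332, 0.0, 0.0, 0.0] 
[-0.007, 0.0, 0.0333, 0.0, 0.0, 0.0] 
[-0.0033, 0.0, 0.0156, 0.0, 0.0, 0.0] 
[-0.0034, 0.0, 0.0157, 0.0, 0.0, 0.0] 
[-0.0033, 0.0001, 0.0156, 0.0, 0.0, 0.0] 
[0.05354968 0.062      0.0214152 ]
```

Request:
move_arm:
  deltas:
    - [-0.0045,0.0328,0.0209,0,2.4,-0.1,-0.2]
    - [-0.0054,0.0327,0.0207,-0.1,2.4,-0.1,-0.2]
    - [-0.0064,0.0327,0.0205,-0.1,2.4,-0.1,-0.2]
    - [-0.0073,0.0326,0.0204,-0.1,2.4,-0.2,-0.2]
    - [-0.0071,0,0.033,0,0,0,-0.2]
    - [-0.007,0,0.033,0,0,0,-0.2]
    - [0,0,0,0,0,0,-0.2]

```text
clock: 16.15
position: [0.4851, 0.2601, 0.0706]
ee_rot: [-0.034, 0.994, -0.005, -0.104]
ft_force: [0.4, -1.1, 1.1]
grip_width: 0.398
```

```bash
python3 look.py 13; python3 - <<'E'
from h import *
M,o=cur(); print(tp(np.linalg.inv(BIN),M[:3,3]),Ro.from_matrix(M[:3,:3]@np.diag([-1,1,-1.])).as_euler('ZYX',degrees=True),o['ft_force'])
rows(M,[(plate_bin(.0575-.127,.062,.004,0)@G(),4)])
f=np.load("side13.npz"); overlay("side",f['p'],[],(190,100,310,185),6,"pics/s13c.png")
E
```

```text
[0.0545462  0.05912926 0.07389278] [ 3.96116037 11.62605129  0.05721964] [ 1.09343261e-03 -1.19436848e+00  3.86565826e-01]
[-0.0024, 0.0007, 0.0129, 0.0, 0.1, -0.1] 
[-0.0024, 0.0007, 0.0129, 0.1, 0.1, 0.0] 
[-0.0025, 0.0007, 0.0129, 0.0, 0.1, -0.1] 
[-0.0024, 0.0007, 0.0129, 0.0, 0.1, 0.0]
```

View pics/s13c.png

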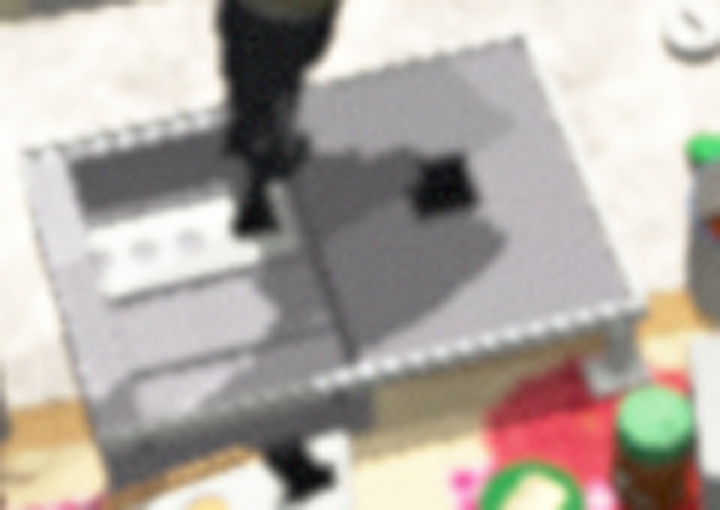

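Gripper stands just above the three-hole plate's block (about (255,210) in the crop); plate one is home in the left bay. Descend and grip.

Request:
move_arm:
  deltas:
    - [-0.0024,0.0007,0.013,0,0.1,0,-0.2]
    - [-0.0024,0.0007,0.013,0,0.1,0,-0.2]
    - [-0.0024,0.0007,0.013,0,0.1,-0.1,-0.2]
    - [-0.0024,0.0004,0.0128,0,0.1,-0.1,-0.2]
    - [0,0,0,0,0,0,-0.2]
    - [0,0,0,0,0,0,-1]
    - [0,0,0,0,0,0,-1]
    - [0,0,0,0,0,0,-1]
  force: 70

```text
clock: 17.25
position: [0.4856, 0.2653, 0.0211]
ee_rot: [-0.037, 0.994, -0.002, -0.105]
ft_force: [0.4, 3.2, 1.3]
grip_width: 0.13
```

```bash
python3 - <<'E'
from h import *
M,o=cur(); t=tp(np.linalg.inv(BIN),M[:3,3]); print(t,Ro.from_matrix(M[:3,:3]@np.diag([-1,1,-1.])).as_euler('ZYX',degrees=True),o['ft_force'],o['grip_width'],o['joint_pos'])
g=G(); low=-.0695; y=t[1]
W=[(plate_bin(low,y,.009,0)@g,1)]
for i in range(1,7): W.append((plate_bin(low,y,.010,5.5*i)@g,1))
W.append((plate_bin(low+.027,y,.012,33)@g,3))
W.append((plate_bin(low+.027,y,.06,33)@g,4))
W.append((plate_bin(low+.027,y,.15,33)@g,4))
rows(M,W)
E
```

```text
[0.05338991 0.06304204 0.02109334] [ 4.25208361 12.01198085  0.22112111] [0.39042973 3.20681065 1.33002904] 0.13039240569485372 [-0.6211937   0.52088954  0.12309864  1.69300459 -0.16886085  1.12652401
  1.22377944]
[0.001, 0.0, -0.0052, 0.2, 0.0, 0.1] 
[0.0048, 0.0, -0.012, 0.0, -5.5, 0.0] 
[0.0046, 0.0, -0.011, 0.0, -5.5, -0.1] 
[0.0046, 0.0, -0.011, 0.0, -5.5, 0.0] 
[0.0047, 0.0, -0.011, 0.0, -5.5, 0.0] 
[0.0046, 0.0, -0.011, 0.0, -5.5, 0.0] 
[0.0046, 0.0, -0.011, 0.0, -5.5, 0.0] 
[-0.0086, 0.0, 0.0026, 0.0, 0.0, 0.0] 
[-0.0087, 0.0, 0.0026, 0.0, 0.0, 0.0] 
[-0.0086, 0.0, 0.0026, 0.0, 0.0, 0.0] 
[-0.0043, 0.0, -0.0112, 0.0, 0.0, 0.0] 
[-0.0043, 0.0, -0.0112, 0.0, 0.0, 0.0] 
[-0.0043, 0.0, -0.0112, 0.0, 0.0, 0.0] 
[-0.0043, 0.0, -0.0112, 0.0, 0.0, 0.0] 
[-0.0081, 0.0, -0.021, 0.0, 0.0, 0.0] 
[-0.008, 0.0, -0.021, 0.0, 0.0, 0.0] 
[-0.0081, 0.0, -0.021, 0.0, 0.0, 0.0] 
[-0.008, 0.0, -0.021, 0.0, 0.0, 0.0]
```

Request:
move_arm:
  deltas:
    - [0.001,0,-0.0052,0,0,0,-1]
    - [0.0048,0,-0.012,0,-5.5,0,-1]
    - [0.0046,0,-0.011,0,-5.5,0,-1]
    - [0.0046,0,-0.011,0,-5.5,0,-1]
    - [0.0046,0,-0.011,0,-5.5,0,-1]
    - [0.0046,0,-0.011,0,-5.5,0,-1]
    - [0.0046,0,-0.011,0,-5.5,0,-1]
    - [0,0,0,0,0,0,-1]

```text
clock: 18.25
position: [0.4553, 0.262, 0.0916]
ee_rot: [-0.036, 0.983, 0.008, 0.182]
ft_force: [-0.9, 0.7, -0.3]
grip_width: 0.131
```

```bash
cat > chk.py <<'E'
from h import *
import sys
t=sys.argv[1]
M,o=cur(); print(M[:3,3],tp(np.linalg.inv(BIN),M[:3,3]),Ro.from_matrix(M[:3,:3]@np.diag([-1,1,-1.])).as_euler('ZYX',degrees=True),o['ft_force'],o['grip_width'],o['joint_pos'])
Pm=M@np.linalg.inv(G())
for n,box,s in (("side",(190,100,310,185),6),("top",(130,135,270,265),4.3)):
    p,d=viewer.camera(n); np.savez(n+t+".npz",p=p,d=d); overlay(n,p,platelines(Pm),box,s,f"pics/{n}{t}.png")
E
python3 chk.py 14
```

```text
[0.45533996 0.26198943 0.09158678] [0.02294056 0.06197574 0.09158678] [  4.21966321 -20.94971046   0.15536078] [-0.88224023  0.73791897 -0.28734551] 0.13149204269148212 [-0.91292873  0.04567434  0.15919586  2.17066616  0.35685155  0.66669021
  0.63696932]
```

View pics/side14.png

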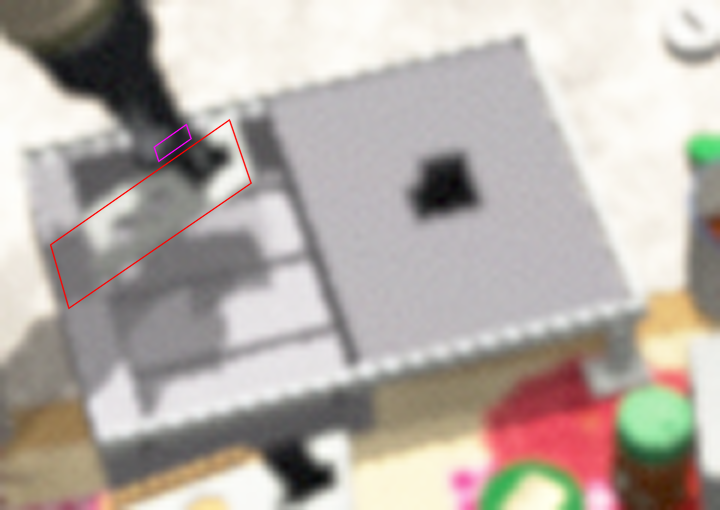

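Request:
move_arm:
  deltas:
    - [-0.009,0,0.0026,0,0,0,-1]
    - [-0.009,0,0.0026,0,0,0,-1]
    - [-0.009,0,0.0026,0,0,0,-1]
    - [0,0,0,0,0,0,-1]
    - [-0.0043,0,-0.0112,0,0,0,-1]
    - [-0.0043,0,-0.0112,0,0,0,-1]
    - [-0.0043,0,-0.0112,0,0,0,-1]
    - [-0.0043,0,-0.0112,0,0,0,-1]

```text
clock: 19.35
position: [0.4846, 0.2641, 0.1428]
ee_rot: [-0.036, 0.983, 0.008, 0.182]
ft_force: [0.0, 0.8, -0.1]
grip_width: 0.125
```

```bash
python3 chk.py 15
```

```text
[0.48456691 0.26414704 0.14278788] [0.05224704 0.06198703 0.14278788] [  4.11319313 -20.96632791   0.18876604] [ 0.02474302  0.78327977 -0.13171516] 0.12452702594079723 [-0.88720488  0.02556496  0.17480086  2.06604851  0.30089011  0.77363003
  0.74322826]
```

View pics/side15.png

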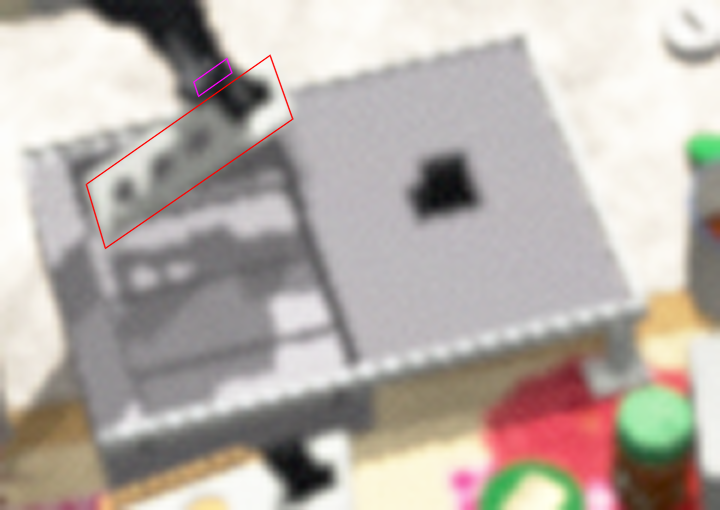

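```bash
cat >> h.py <<'E'
def bayP(yb,dx,dy,up):
    Bt=bayT(RACK,yb); return mk(Bt[:3,:3],tp(Bt,[dx,dy,up]))
E
python3 - <<'E'
from h import *
from kin2 import ik
M,o=cur(); g=G()
A=plate_bin(-.0425,.062,.17,30)@g; B=bayP(-.066,.004,.001,.12)@g; Cc=bayP(-.066,.004,.001,.045)@g
rows(M,[(A,3),(B,8),(Cc,3)])
q=o['joint_pos']
for X in (A,B,Cc): q,e=ik(X,q); print(X[:3,3].round(3),q.round(2),e)
E
```

```text
[-0.0131, 0.0, -0.0318, 0.1, 1.0, 0.0] 
[-0.0126, 0.0, -0.032, 0.1, 1.0, -0.1] 
[-0.012, -0.0002, -0.0322, 0.0, 1.1, 0.0] 
[0.0128, -0.0499, -0.0044, 0.3, 0.6, 1.2] 
[0.0118, -0.0502, -0.004, 0.4, 0.6, 1.1] 
[0.0109, -0.0505, -0.0035, 0.3, 0.7, 1.2] 
[0.0099, -0.0507, -0.0032, 0.3, 0.6, 1.2] 
[0.0089, -0.0509, -0.0028, 0.3, 0.6, 1.1] 
[0.0078, -0.0511, -0.0024, 0.4, 0.6, 1.2] 
[0.0069, -0.0512, -0.002, 0.3, 0.6, 1.2] 
[0.0058, -0.0514, -0.0016, 0.3, 0.6, 1.2] 
[-0.0052, 0.0, 0.0244, 0.0, 0.0, 0.0] 
[-0.0052, 0.0, 0.0245, 0.0, 0.0, 0.0] 
[-0.0052, 0.0, 0.0244, 0.0, 0.0, 0.0] 
[0.488 0.264 0.247] [-0.88 -0.04  0.19  1.89  0.22  1.05  0.86] (np.float64(4.092118520631708e-08), np.float64(2.2152549030387714e-06))
[ 0.409 -0.142  0.248] [-0.61 -0.46  0.66  2.1   0.31  1.2   1.42] (np.float64(9.453411204998621e-08), np.float64(4.131124693798838e-06))
[ 0.44  -0.145  0.18 ] [-0.67 -0.31  0.8   2.15  0.25  1.    1.49] (np.float64(6.855713792148642e-08), np.float64(1.3274507389244425e-06))
```

```bash
python3 - <<'E'
from h import *
from kin2 import ik
M,o=cur(); g=G()
A=plate_bin(-.0425,.062,.15,30)@g; B=bayP(-.066,.03,.001,.085)@g; Cc=bayP(-.066,.004,.001,.03)@g
rows(M,[(A,2),(B,8),(Cc,4)])
q=o['joint_pos']
for X in (A,B,Cc): q,e=ik(X,q); print(X[:3,3].round(3),q.round(2),e[0])
E
```

```text
[-0.0161, 0.0, -0.0383, 0.1, 1.5, 0.0] 
[-0.015, -0.0001, -0.0388, 0.1, 1.6, -0.1] 
[0.0083, -0.0507, -0.0029, 0.3, 0.6, 1.2] 
[0.0074, -0.051, -0.0025, 0.4, 0.6, 1.1] 
[0.0063, -0.051, -0.002, 0.3, 0.7, 1.2] 
[0.0053, -0.0512, -0.0018, 0.3, 0.6, 1.2] 
[0.0043, -0.0514, -0.0014, 0.3, 0.6, 1.1] 
[0.0033, -0.0513, -0.0011, 0.4, 0.6, 1.2] 
[0.0022, -0.0515, -0.0007, 0.3, 0.6, 1.2] 
[0.0011, -0.0515, -0.0005, 0.3, 0.6, 1.2] 
[0.0035, 0.0, 0.0148, 0.0, 0.0, 0.0] 
[0.0035, 0.0, 0.0148, 0.0, 0.0, 0.0] 
[0.0035, 0.0, 0.0148, 0.0, 0.0, 0.0] 
[0.0036, 0.0, 0.0148, 0.0, 0.0, 0.0] 
[0.488 0.264 0.227] [-0.88 -0.03  0.19  1.92  0.22  1.    0.86] 3.538940743735006e-08
[ 0.447 -0.146  0.228] [-0.63 -0.33  0.73  2.06  0.24  1.11  1.5 ] 1.0868453271278255e-07
[ 0.447 -0.146  0.167] [-0.64 -0.26  0.8   2.15  0.21  0.95  1.53] 3.7707651632948295e-08
```

Request:
move_arm:
  deltas:
    - [-0.016,0,-0.0385,0,1.5,0,-1]
    - [-0.015,0,-0.0388,0.1,1.5,0,-1]
    - [0.0083,-0.0507,-0.0029,0.3,0.6,1.2,-1]
    - [0.0074,-0.051,-0.0025,0.4,0.6,1.1,-1]
    - [0.0063,-0.051,-0.002,0.3,0.7,1.2,-1]
    - [0.0053,-0.0512,-0.0018,0.3,0.6,1.2,-1]
    - [0.0043,-0.0514,-0.0014,0.3,0.6,1.1,-1]
    - [0.0033,-0.0513,-0.0011,0.4,0.6,1.2,-1]
    - [0.0022,-0.0515,-0.0007,0.3,0.6,1.2,-1]
    - [0.001,-0.0515,-0.0005,0.3,0.6,1.2,-1]

```text
clock: 20.7
position: [0.4454, -0.1477, 0.2256]
ee_rot: [0.049, 0.992, -0.005, 0.113]
ft_force: [0.6, 0.5, -0.9]
grip_width: 0.13
```

```bash
cat > chkr.py <<'E'
from h import *
import sys
t=sys.argv[1]; yb=-.066
M,o=cur(); g=G(); Pm=M@np.linalg.inv(g); Bt=bayT(RACK,yb); print("plate in bay",tp(np.linalg.inv(Bt),Pm[:3,3]).round(4),np.degrees(Ro.from_matrix(Bt[:3,:3].T@Pm[:3,:3]).as_rotvec()).round(2),o['ft_force'].round(2),o['grip_width'],o['joint_pos'].round(2))
for n,box,s in (("side",(195,150,265,245),6),("top",(225,195,325,275),7)):
    p,d=viewer.camera(n); np.savez(f"{n}{t}.npz",p=p,d=d); overlay(n,p,platelines(Pm) ,box,s,f"pics/{n}{t}r.png")
rows(M,[(bayP(-.066,.004,.001,.012)@g,5)])
E
python3 chkr.py 16
```

```text
plate in bay [ 0.0279 -0.0011  0.0838] [ 0.01 -0.02 -0.17] [ 0.59  0.48 -0.89] 0.13012422214462352 [-0.57 -0.31  0.7   2.07  0.22  1.09  1.52]
[0.0017, 0.0004, 0.015, 0.0, 0.0, 0.0] 
[0.0017, 0.0005, 0.0151, 0.0, 0.0, -0.1] 
[0.0017, 0.0004, 0.015, 0.0, 0.0, 0.0] 
[0.0017, 0.0004, 0.0151, 0.0, 0.0, 0.0] 
[0.0017, 0.0005, 0.015, 0.0, 0.0, -0.1]
```

View pics/side16r.png

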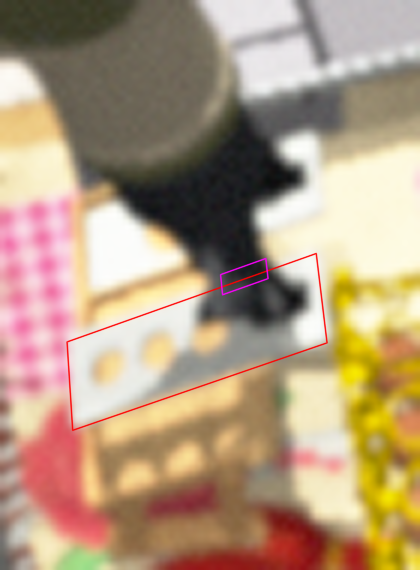

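View pics/top16r.png

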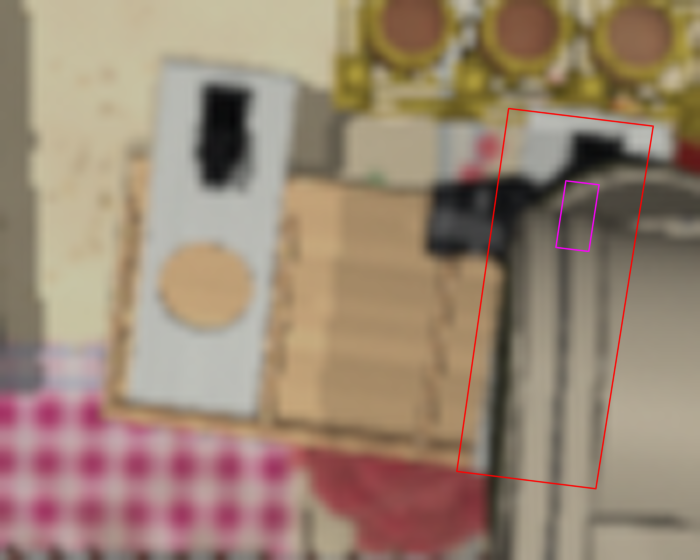

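```bash
python3 chkr.py 17
```

```text
plate in bay [ 0.028  -0.0043  0.0841] [-0.17 -0.04 -0.53] [-0.02  0.19 -1.13] 0.12656535244404726 [-0.57 -0.31  0.71  2.06  0.22  1.09  1.52]
[0.0017, 0.0011, 0.0151, 0.0, 0.0, -0.1] 
[0.0017, 0.0012, 0.0151, 0.0, 0.0, -0.1] 
[0.0018, 0.0011, 0.0151, 0.0, 0.0, -0.1] 
[0.0017, 0.0012, 0.0151, 0.0, 0.0, -0.1] 
[0.0017, 0.0011, 0.0151, -0.1, 0.0, -0.2]
```

View pics/top17r.png

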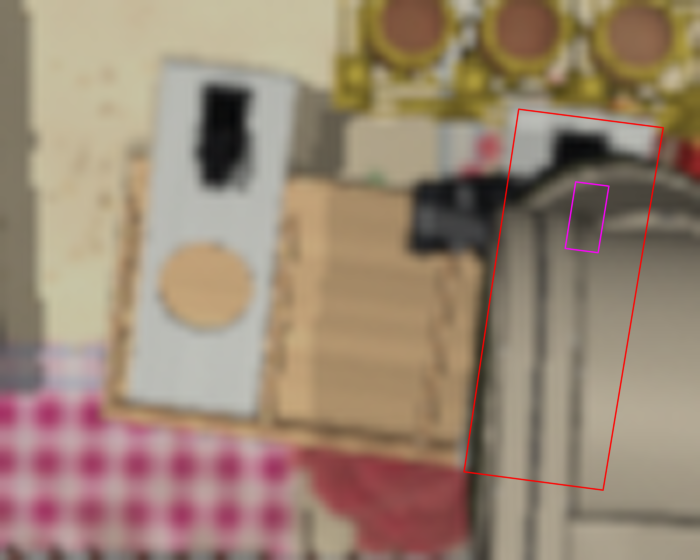

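View pics/side17r.png

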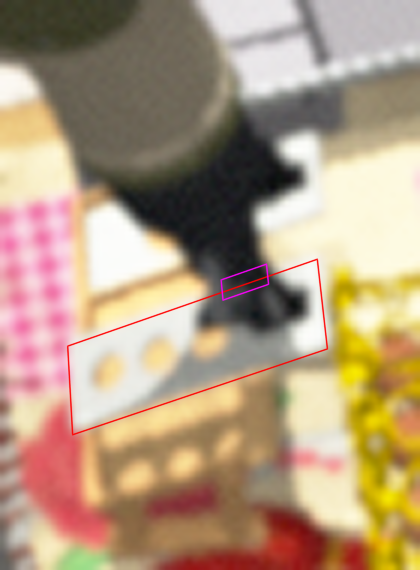

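Request:
move_arm:
  deltas:
    - [0.0017,0,0.015,0,0,0,-1]
    - [0.0017,0,0.015,0,0,0,-1]
    - [0.0017,0,0.015,0,0,0,-1]
    - [0.0017,0,0.014,0,0,0,-1]
    - [0,0,0,0,0,0,-1]
    - [0,0,0,0,0,0,-1]
    - [0,0,0,0,0,0,-1]

```text
clock: 21.78
position: [0.453, -0.1467, 0.1672]
ee_rot: [0.049, 0.992, -0.005, 0.114]
ft_force: [-0.5, 0.5, -0.5]
grip_width: 0.129
```

```bash
python3 chkr.py 18
```

```text
plate in bay [0.0099 0.0006 0.0277] [ 0.01 -0.07 -0.12] [-0.52  0.51 -0.55] 0.12901061875249245 [-0.6  -0.22  0.77  2.14  0.17  0.94  1.57]
[0.0005, 0.0001, 0.0033, 0.0, 0.0, 0.0] 
[0.0005, 0.0001, 0.0034, 0.0, 0.0, 0.0] 
[0.0005, 0.0001, 0.0033, 0.0, 0.0, -0.1] 
[0.0005, 0.0001, 0.0033, 0.0, 0.1, 0.0] 
[0.0005, 0.0, 0.0034, 0.0, 0.0, 0.0]
```

View pics/top18r.png

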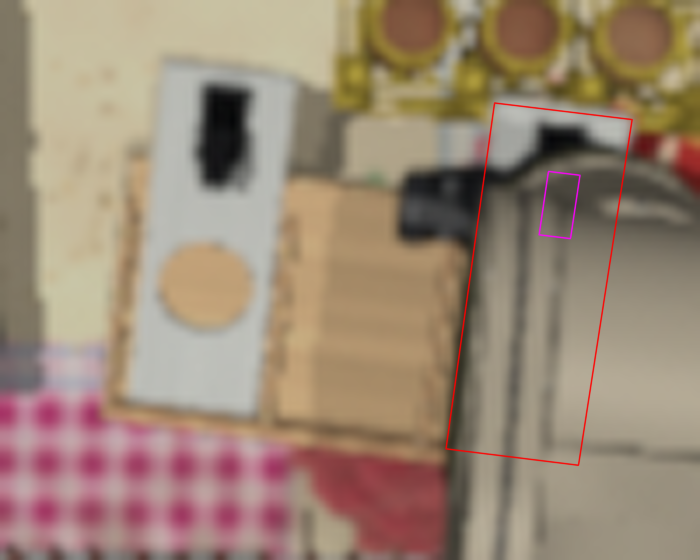

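View pics/side18r.png

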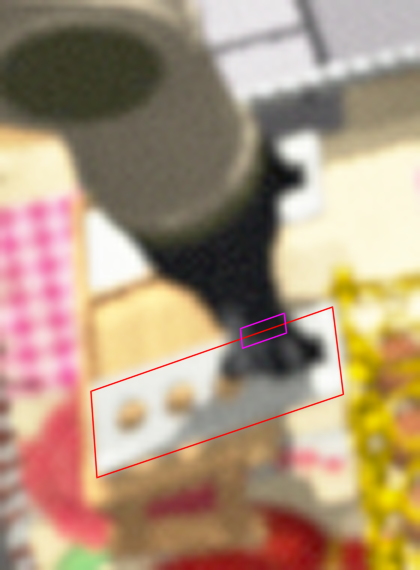

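Request:
move_arm:
  deltas:
    - [0.0,0,0.005,0,0,0,-1]
    - [0.0,0,0.005,0,0,0,-1]
    - [0.0,0,0.005,0,0,0,-1]
    - [-0.001,0,0.005,0,0,0,-1]
    - [-0.001,0,0.004,0,0,0,-1]
    - [0,0,0,0,0,0,-1]

```text
clock: 22.62
position: [0.4599, -0.1474, 0.1434]
ee_rot: [0.049, 0.992, -0.005, 0.113]
ft_force: [-0.8, -0.2, -0.8]
grip_width: 0.125
```

```bash
cat > pb.py <<'E'
from h import *
M,o=cur(); g=G(); Pm=M@np.linalg.inv(g); Bt=bayT(RACK,-.066); print("plate in bay",tp(np.linalg.inv(Bt),Pm[:3,3]).round(4),np.degrees(Ro.from_matrix(Bt[:3,:3].T@Pm[:3,:3]).as_rotvec()).round(2),o['ft_force'].round(2),"force in bay",(Bt[:3,:3].T@o['ft_force']).round(2))
E
python3 pb.py
```

```text
plate in bay [0.0062 0.0006 0.0033] [-0.03  0.02 -0.11] [-0.78 -0.21 -0.79] force in bay [-1.01 -0.28 -0.39]
```

Request:
move_arm:
  deltas:
    - [-0.0003,0,0.0015,0,0,0,-1]
    - [-0.0002,0,0.001,0,0,0,-1]
    - [-0.0002,0,0.001,0,0,0,-1]
    - [0,0,0,0,0,0,-1]

```text
clock: 23.12
position: [0.4614, -0.1475, 0.1404]
ee_rot: [0.049, 0.992, -0.005, 0.113]
ft_force: [-0.0, 1.4, -1.1]
grip_width: 0.128
```

```bash
python3 pb.py
```

```text
plate in bay [ 0.0063  0.0006 -0.0001] [-0.01 -0.02 -0.12] [-0.01  1.43 -1.14] force in bay [-0.62  1.42 -0.97]
```

Request:
move_arm:
  deltas:
    - [-0.0002,0,0.001,0,0,0,-1]
    - [-0.0001,0,0.0007,0,0,0,-1]
    - [0,0,0,0,0,0,-1]

```text
clock: 23.5
position: [0.4623, -0.1474, 0.1399]
ee_rot: [0.049, 0.992, -0.005, 0.113]
ft_force: [-9.4, 2.9, 18.8]
grip_width: 0.121
```

```bash
python3 pb.py
```

```text
plate in bay [ 0.0069  0.0008 -0.0009] [ 0.04 -0.01 -0.15] [-9.37  2.86 18.81] force in bay [-0.75  1.95 21.11]
```

Request:
move_arm:
  deltas:
    - [0.0003,0,-0.0014,0,0,0,-1]
    - [0.002,0,0.0004,0,0,0,-1]
    - [0.002,0,0.0004,0,0,0,-1]
    - [0.001,0,0.0002,0,0,0,-1]
    - [0.001,0,0.0002,0,0,0,-1]
    - [0,0,0,0,0,0,-1]

```text
clock: 24.25
position: [0.4558, -0.1469, 0.1375]
ee_rot: [0.049, 0.992, -0.005, 0.113]
ft_force: [-0.2, -0.2, -0.7]
grip_width: 0.128
```

```bash
python3 pb.py
```

```text
plate in bay [ 0.      0.0006 -0.0003] [-0.   -0.01 -0.12] [-0.19 -0.18 -0.73] force in bay [-0.46 -0.2  -0.59]
```

Request:
move_arm:
  deltas:
    - [0.001,0,0.0002,0,0,0,-1]
    - [0.001,0,0.0002,0,0,0,-1]
    - [0.001,0,0.0002,0,0,0,-1]
    - [0,0,0,0,0,0,-1]

```text
clock: 24.75
position: [0.4538, -0.1468, 0.1369]
ee_rot: [0.049, 0.992, -0.005, 0.114]
ft_force: [2.8, -0.9, 0.3]
grip_width: 0.128
```

```bash
python3 pb.py
```

```text
plate in bay [-0.0021  0.0006 -0.0001] [-0.   -0.11 -0.12] [ 2.8  -0.9   0.29] force in bay [ 2.72 -0.62 -0.95]
```

Request:
move_arm:
  deltas:
    - [-0.001,0,0.0005,0,0,0,-1]
    - [0,0,0,0,0,0,-0.4]
    - [0,0,0,0,0,0,-0.2]
    - [0,0,0,0,0,0,-0.2]
    - [0,0,-0.02,0,0,0,-0.2]
    - [0,0,-0.03,0,0,0,-0.2]
    - [-0.01,0,-0.03,0,3,0,-0.2]
    - [-0.02,0,-0.02,0,4,0,-0.2]
    - [0,0,0,0,0,0,-0.2]

```text
clock: 25.88
position: [0.4641, -0.1475, 0.2408]
ee_rot: [0.048, 0.997, -0.003, 0.053]
ft_force: [-0.6, 0.4, 0.3]
grip_width: 0.401
```

```bash
python3 look2.py 20 -.066; python3 look.py 20b
```

```text
[-5.56347549 -6.10066746 -0.05686707]
[ 0.46409917 -0.14753681  0.24078431] tcp in bay [0.0992 0.0007 0.1072] [-0.59749902  0.41741815  0.25883012] 0.40109423687043033 [-0.63444017 -0.14632911  0.80060698  1.91674747  0.10481267  1.22203337
  1.60935808]
```

View pics/side20r.png

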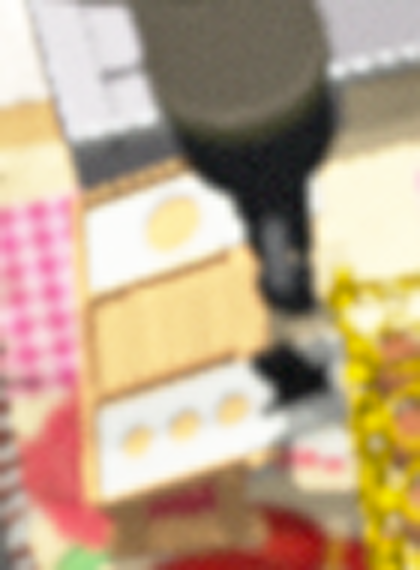

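View pics/top20b.png

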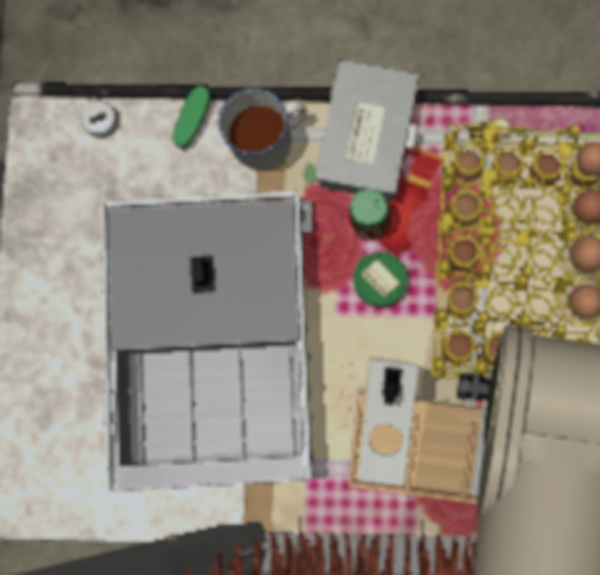

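```bash
python3 - <<'E'
from h import *
M,o=cur(); I=np.linalg.inv(BIN)
f=lambda a,b:(100-.5+a/2.5,60-.5+b/2.5)
for a,b in ((202,272),(192,258),(214,290)): print(tp(I,plane_px("top",*f(a,b),.107)).round(4))
A=mk(toolR(4.2),tp(BIN,[.245,0,.22])); B=mk(toolR(4.2),tp(BIN,[.245,0,.092]))
rows(M,[(A,10),(B,4)])
E
```

```text
[ 0.1664 -0.0018  0.107 ]
[0.1837 0.0094 0.107 ]
[ 0.1444 -0.0152  0.107 ]
[-0.0181, 0.0384, 0.0038, 0.0, 0.6, -1.0] 
[-0.0187, 0.0381, 0.0036, -0.1, 0.6, -1.0] 
[-0.0195, 0.0377, 0.0034, 0.0, 0.6, -0.9] 
[-0.0201, 0.0374, 0.0033, -0.1, 0.6, -1.0] 
[-0.0207, 0.0371, 0.0031, 0.0, 0.6, -1.0] 
[-0.0215, 0.0367, 0.0028, -0.1, 0.6, -1.0] 
[-0.0221, 0.0363, 0.0027, 0.0, 0.6, -1.0] 
[-0.0227, 0.0359, 0.0025, -0.1, 0.6, -1.0] 
[-0.0234, 0.0355, 0.0023, 0.0, 0.6, -0.9] 
[-0.024, 0.0352, 0.002, 0.0, 0.5, -1.0] 
[0.0, 0.0, 0.032, 0.0, 0.0, 0.0] 
[0.0, 0.0, 0.032, 0.0, 0.0, 0.0] 
[0.0001, 0.0, 0.032, 0.0, 0.0, 0.0] 
[0.0, 0.0001, 0.032, 0.0, 0.0, 0.0]
```

Request:
move_arm:
  deltas:
    - [-0.018,0.0384,0.0,0,0.6,-1,-1]
    - [-0.0187,0.038,0.002,0,0.6,-1,-1]
    - [-0.0195,0.0377,0.0034,0,0.6,-1,-1]
    - [-0.02,0.0374,0.0033,-0.1,0.6,-1,-1]
    - [-0.0207,0.037,0.003,0,0.6,-1,-1]
    - [-0.0215,0.0367,0.003,-0.1,0.6,-1,-1]
    - [-0.022,0.0363,0.003,0,0.6,-1,-1]
    - [-0.0227,0.036,0.0025,-0.1,0.6,-1,-1]
    - [-0.0234,0.0355,0.0023,0,0.6,-1,-1]
    - [-0.024,0.035,0.002,0,0.5,-1,-1]

```text
clock: 27.32
position: [0.681, 0.2171, 0.2251]
ee_rot: [-0.038, 0.999, -0.001, 0.0]
ft_force: [0.8, -0.7, 0.2]
grip_width: -0.001
```

Request:
move_arm:
  deltas:
    - [0,0,0.03,0,0,0,-1]
    - [0,0,0.03,0,0,0,-1]
    - [0,0,0,0,0,0,-1]

```text
clock: 27.7
position: [0.6792, 0.2155, 0.1629]
ee_rot: [-0.038, 0.999, -0.002, -0.002]
ft_force: [0.1, -0.2, 0.0]
grip_width: -0.0
```

```bash
python3 look.py 21; python3 - <<'E'
from h import *
M,o=cur(); print(tp(np.linalg.inv(BIN),M[:3,3]),Ro.from_matrix(M[:3,:3]@np.diag([-1,1,-1.])).as_euler('ZYX',degrees=True),o['ft_force'],o['joint_pos'])
rows(M,[(mk(toolR(4.2),tp(BIN,[.235,0,.092])),3)])
E
```

```text
[ 0.24470373 -0.00040817  0.16654514] [ 4.34381894 -0.11509667 -0.16207446] [ 1.172892   -0.03372625  1.46296202] [-0.74482524  0.61999012  0.58348548  1.29756721 -0.3336002   1.3191706
  1.48039172]
[0.0033, 0.0002, 0.0248, -0.1, 0.0, 0.0] 
[0.0033, 0.0002, 0.0249, 0.0, 0.1, 0.1] 
[0.0032, 0.0002, 0.0248, -0.1, 0.0, 0.0]
```

View pics/side21.png

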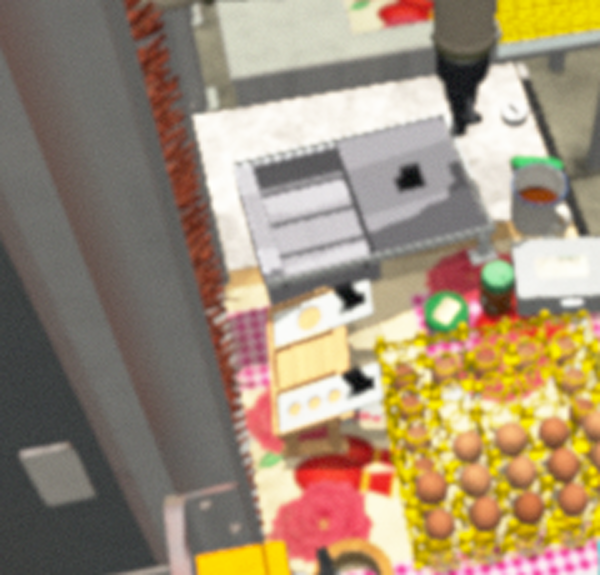

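View pics/top21.png

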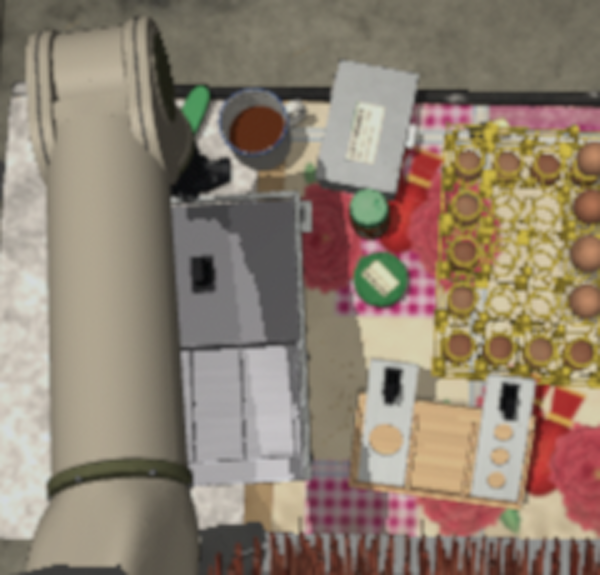

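```bash
cat > fin.py <<'E'
from h import *
import sys
t=sys.argv[1]
for n,box,s in (("side",(195,160,265,245),6.5),("top",(225,195,325,275),7)):
    f=np.load(n+t+".npz"); overlay(n,f['p'],sum([platelines(bayP(y,-.001,.001,0)) for y in(.066,-.066)],[]),box,s,f"pics/{n}{t}f.png")
    P=cloud(n,f['d'])
    for y in (.066,-.066):
        Bt=bayT(RACK,y); Q=tp(np.linalg.inv(Bt),P); m=(f['p'].min(2)>120)&(abs(Q[...,1])<.022)&(Q[...,0]>-.06)&(Q[...,0]<.03)&(abs(Q[...,2])<.02)
        q=Q[m]; sat=f['p'][m].astype(int); k=(sat.max(1)-sat.min(1))<25; q=q[k]
        c=np.linalg.lstsq(np.c_[q[:,:2],np.ones(len(q))],q[:,2],rcond=None)[0]; print(n,y,len(q),"tilt rad",c[:2].round(3),"top z",c[2].round(4))
E
python3 fin.py 21
```

```text
side 0.066 175 tilt rad [-0.012  0.012] top z 0.005
side -0.066 212 tilt rad [-0.     0.006] top z 0.0054
top 0.066 294 tilt rad [-0.005  0.004] top z 0.0041
top -0.066 306 tilt rad [-0.002  0.01 ] top z 0.0049
```

View pics/top21f.png

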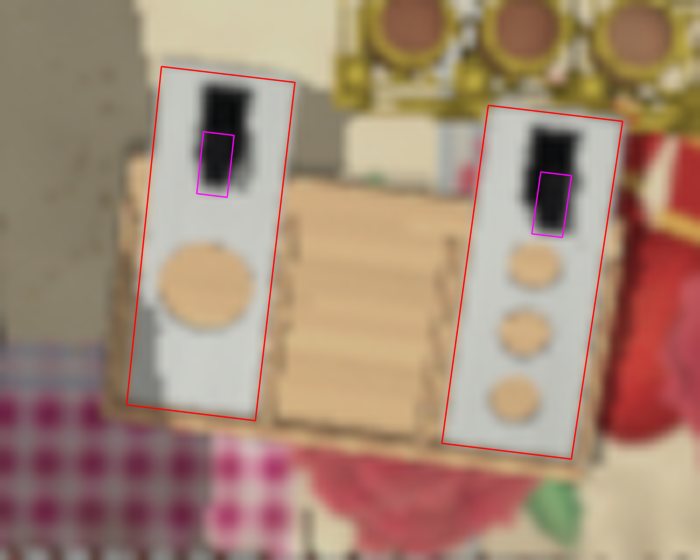

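View pics/side21f.png

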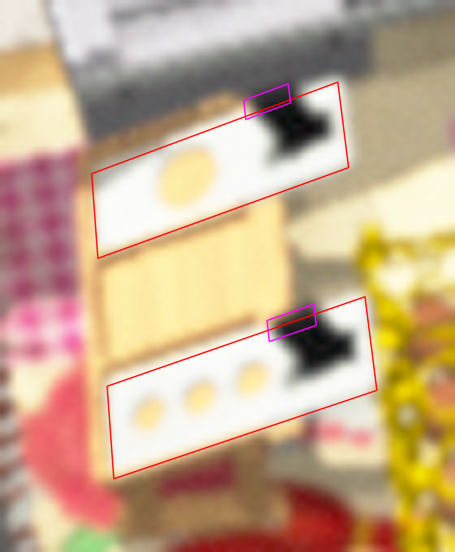

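Request:
move_arm:
  deltas:
    - [0,0,0.037,0,0,0,-1]
    - [0,0,0.036,0,0,0,-1]
    - [0,0,0,0,0,0,-1]
    - [0.02,0,0,0,0,0,-1]
    - [0.02,0,0,0,0,0,-1]
    - [0.02,0,0,0,0,0,-1]
    - [0.02,0,0,0,0,0,-1]
    - [0.02,0,0,0,0,0,-1]
    - [0.02,0,0,0,0,0,-1]
    - [0.02,0,0,0,0,0,-1]

```text
clock: 29.05
position: [0.543, 0.2057, 0.0957]
ee_rot: [-0.038, 0.999, -0.0, 0.003]
ft_force: [1.8, -0.3, 1.1]
grip_width: -0.001
```

```bash
python3 - <<'E'
from h import *
M,o=cur(); print(tp(np.linalg.inv(BIN),M[:3,3]),o['ft_force'])
E
```

```text
[ 0.10626963 -0.00061179  0.095677  ] [ 1.80698295 -0.29613609  1.05291786]
```

Lid is moving (1.8 N). On towards the stop in smaller steps.

Request:
move_arm:
  deltas:
    - [0.02,0,0,0,0,0,-1]
    - [0.015,0,0,0,0,0,-1]
    - [0.012,0,0,0,0,0,-1]
    - [0.01,0,0,0,0,0,-1]
    - [0.006,0,0,0,0,0,-1]
    - [0,0,0,0,0,0,-1]

```text
clock: 29.8
position: [0.4783, 0.2007, 0.0922]
ee_rot: [-0.038, 0.999, -0.002, 0.001]
ft_force: [-0.7, 0.4, -0.9]
grip_width: 0.005
```

```bash
python3 - <<'E'
from h import *
M,o=cur(); print(tp(np.linalg.inv(BIN),M[:3,3]),o['ft_force'])
E
```

```text
[ 0.04139243 -0.0008557   0.0921916 ] [-0.74873161  0.44635772 -0.94108559]
```

Request:
move_arm:
  deltas:
    - [0.005,0,0,0,0,0,-1]
    - [0.004,0,0,0,0,0,-1]
    - [0.003,0,0,0,0,0,-1]
    - [0,0,0,0,0,0,-1]

```text
clock: 30.3
position: [0.4685, 0.1998, 0.0926]
ee_rot: [-0.038, 0.999, -0.001, 0.003]
ft_force: [9.4, 1.2, -6.9]
grip_width: 0.004
```

```bash
python3 - <<'E'
from h import *
M,o=cur(); print(tp(np.linalg.inv(BIN),M[:3,3]),o['ft_force'])
E
```

```text
[ 0.03151161 -0.00105833  0.09256656] [ 9.42331423  1.19452345 -6.87456051]
```

Request:
move_arm:
  deltas:
    - [0.002,0,0,0,0,0,-1]
    - [0,0,0,0,0,0,-1]

```text
clock: 30.55
position: [0.4684, 0.1997, 0.0929]
ee_rot: [-0.038, 0.999, -0.001, 0.005]
ft_force: [19.2, 2.9, -14.2]
grip_width: 0.0
```

Request:
move_arm:
  deltas:
    - [-0.01,0,0,0,0,0,-1]
    - [-0.02,0,0,0,0,0,-1]
    - [0,0,-0.04,0,0,0,-1]
    - [0,0,-0.05,0,0,0,-1]
    - [0,0.05,-0.03,0,0,0,-1]
    - [0.0,0.06,0,0,0,0,-1]
    - [0.0,0.06,0,0,0,0,-1]
    - [0,0.06,0,0,0,0,-1]
    - [0,0,0,0,0,0,-1]

```text
clock: 31.68
position: [0.4737, 0.437, 0.2097]
ee_rot: [-0.042, 0.999, -0.002, -0.001]
ft_force: [1.1, -1.7, -0.7]
grip_width: 0.0
```

```bash
python3 look.py 22; python3 fin.py 22; python3 - <<'E'
from h import *
M,o=cur(); print(M[:3,3],o['ft_force'])
# lid motion vs initial: compare lid region edges
a=np.load("top0.npz")['p'];b=np.load("top22.npz")['p']
ga=cv2.cvtColor(a,cv2.COLOR_RGB2GRAY);gb=cv2.cvtColor(b,cv2.COLOR_RGB2GRAY)
t=ga[203:228,172:195]; r=cv2.matchTemplate(gb[190:240,160:207],t,cv2.TM_CCOEFF_NORMED); print("grip match",cv2.minMaxLoc(r)[1],cv2.minMaxLoc(r)[3],"expected (12,13)")
E
```

```text
side 0.066 165 tilt rad [-0.002 -0.01 ] top z 0.0048
side -0.066 209 tilt rad [-0.002 -0.012] top z 0.0053
top 0.066 293 tilt rad [-0.003  0.018] top z 0.0043
top -0.066 307 tilt rad [0.01  0.009] top z 0.0052
[0.47664482 0.43155423 0.21075571] [ 0.64020951 -0.76875211  0.47146842]
grip match 0.8512581586837769 (12, 23) expected (12,13)
```

View pics/top22.png

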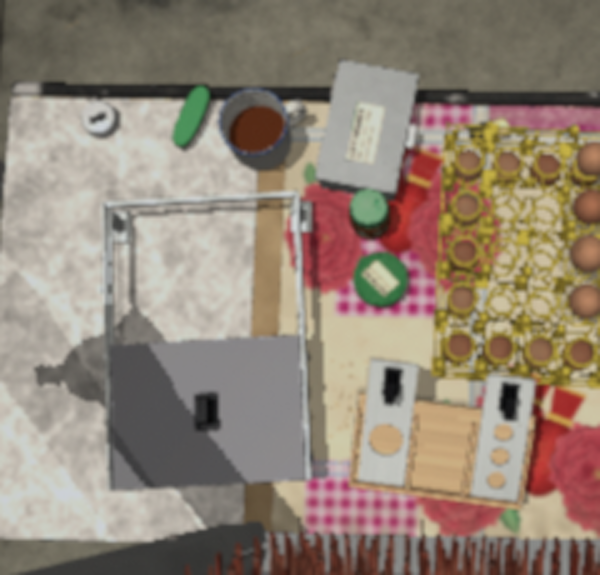

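View pics/side22.png

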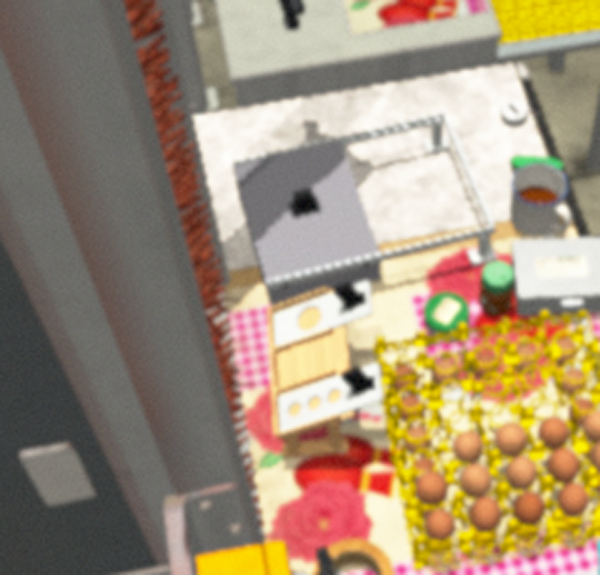

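View pics/top22f.png

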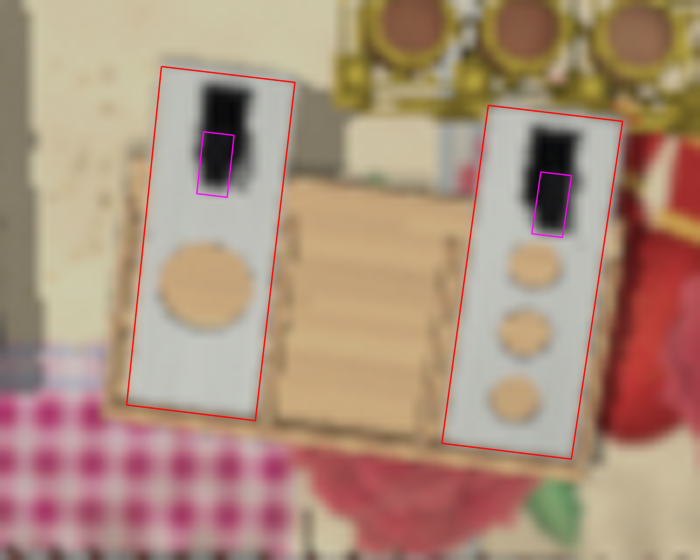

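```bash
python3 -c "
from workcell import manip
print(manip.hand_in())"
```

```text
the job is handed in; nothing more can be done
None
```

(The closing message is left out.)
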